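# Clamp a tip box in a ratchet hold-down stand

## Robot

A 6-joint arm with a two-finger parallel gripper is mounted at the origin on the work surface. World frame = base frame: x ahead of the robot, y to its left, z up, the work surface at z = 0. Lengths are in m, angles in rad, forces in N, time in s.
With the tool pointing down it reaches from about 0.275 to 0.825 m from the base axis. Payload 5.2 kg.
Tool frame: the origin (TCP) lies at the very end of the fingers, on their centre line; the grasp point (between the pads) lies 19 mm behind it; x points along the fingers, y is the direction in which the jaws open and shut, and the axes are right-handed (so a half turn about x gives the same grasp; the last joint's range is limited). The gripper opens to 93 mm and grips with 3 to 60 N. Pads are 15 mm wide; open, the fingers measure 128 mm over their backs; the gripper's body (75 mm by 188 mm) begins 65 mm behind the grasp point.
Start: joints at [1.091, 0.259, 1.535, -0, 1.348, -0.203], TCP at [0.15, 0.529, 0.187] pointing down, gripper open.
Joint ranges: [-3.14, 3.14], [-0.91, 2.08], [0.19, 2.58], [-1.22, 4.36], [0.22, 2.71], [-3.12, 3.12]. Speed limits (rad/s): [2.57, 2.57, 3.14, 3.14, 3.14, 3.14].

## Interface

Orientations are given as a unit quaternion [w, x, y, z].
In Python, from workcell import read_state, imaging, manip gives the robot as it stands. The module is installed in compiled form; this text tells all that it offers.
- The arm moves only by the tool jog_arm, never from a script. Its argument "series" is text: rows parted by semicolons, each of 4 numbers parted by spaces: the shift along the tool's x, y, z in m, then the turn about the tool's x in degrees. A call has 1 to 8 rows; each row is the pose to reach, as a shift and turn from the pose commanded when the call began, along the tool's axes at that moment; what a row does not reach only later rows make up. A row lasts 1/8 s, in which the tool goes at most 62.5 mm and 10.7 degrees, less where a joint would pass 70% of its speed; a pose out of reach is approached as far as the arm can. A call with a gripper value outside its range is refused whole. "gripper" is the finger opening in m, from 0 to 0.093, set as the call begins (left out, the last holds). The fingers move at their own pace and stop on an object; the grip force is fixed at half the most. Time passes only in rows, so rows that repeat a pose let the fingers close. It gives the time, the measured TCP pose, the force and the opening at its end, in the units of the state.
- read_state(): the state, without advancing time (a new reading comes with each control period).
- imaging.snapshot(name): name is "side" or "top" or "wrist"; returns the picture (400x640x3 uint8, blue, green, red); there is no depth.
- imaging.calibration(name): a dict with "fov_y" (degrees; the focal length in pixels is half the picture's height over the tangent of half this angle, whatever the lens; pixels are square), "cx", "cy" (the principal point, pixels), "R" (3x3) and "t" (3): a world point X has camera coordinates R X + t; the wrist camera has in their place "mount" (4x4, takes a point from camera to tool coordinates, whose origin is the TCP and whose axes are the tool frame's). Camera axes: x right, y down, z forward; pixel columns grow to the right and rows downward; lengths in m; the calibration is good to about 2 mm. The wrist camera is an equidistant fisheye: a pixel r from the principal point sees the ray r / f radians off the axis. A picture is of the moment at which its call begins: read the wrist's pose just before it. calibration takes no time and is no camera call.
- manip.hand_in(): hands the job in, once; it reports no verdict.
The state is a dict: "time_s": time; "q": joint angles; "joint_velocities": joint speeds; "tau": joint torques, N m; "eef_pos": TCP position; "eef_rot": TCP orientation; "ft_force": force on the tool from outside, world axes, zero at the start; "wrist_torque": the same for the moment, N m; "finger_gap": opening from 0.0 (shut) to 1.0 (fully open).
Only numpy, scipy, OpenCV 4.12 (cv2) and the standard library are available. Lean on these libraries where they do the work, as an engineer would, in place of code of your own. Each camera call takes 0.05 s, during which the arm holds its last target.

## Task

The head of the ratchet hold-down stand is too low for the blue-lidded tip box in front of it. Raise the head by its blue fin, leaving the yellow trigger alone so that the pawl clicks up tooth by tooth, until it stays up a good finger's width above the box when you let go; then push the box gently under it, straight and fully home against the back stop. Now squeeze the yellow trigger towards the fin to lift the pawl, lower the head by hand until its rubber pad bears on the box lid with the head's weight, without dropping it or pressing hard, and let go; leave the other things on the bench where they are.

Things in the scene. Friction and masses are not known exactly. Their poses are not given: they have to be found in the camera images.
- stand: Fixed ratchet hold-down stand. Origin: on the bench below the press axis (the vertical axis the head slides along). x: the way the box is pushed in; y: from the head to the toothed column; z up. Grey base plate 295 x 215 mm, 12 thick, x -210 to +85, y -70 to +145. Two low side rails (tops 24 above the bench) guide the box with 4 mm play each side from x 6 to 48, their mouth flares by 0.2 rad out to x -47.
- back_stop (a point): Middle of the face of the back stop that the box is pushed against: x +45, y 0 of the stand; the stop's top is 34 mm above the bench.
- column_top (a point): Top of the stand's aluminium column (36 x 25 mm, y 100 to 125 of the stand, blue cap 44 x 33), 188 mm above the bench. Seven steel teeth on its face towards -y: 12 mm pitch, 5 deep, flat on top, with a steep ramp below.
- head: White head (0.6 kg) slides up and down. Origin: underside of its black pad (42 x 62 mm, 8 thick) on the press axis. Block x -20 to +30, y -45 to +60 of the stand, 8 to 32 above origin. Pawl holds origin 34, 46, 58, 70, 82 or 94 mm above bench (top stop 102); lifting clicks past teeth (pull up to 20 N); down only with pawl lifted. On the seated box: 60 to 68, between teeth; let go between teeth it drops.
- grip_fin (a point): Centre of the blue upright grip fin on the head: 24 mm along the stand's x, 10 mm along its y, from the head's top face up 42 mm; this point is 22 mm below the fin's top and 20 mm above the head's top face. It lies at x 0, y -22 mm of the stand and 52 mm above the pad's underside. Pinched along the stand's x alone it lifts the head without the trigger.
- trigger_mid (a point): Centre of the yellow trigger plate: 24 mm along the stand's x, 8 mm along its y, 40 mm tall, level with the fin. At rest at y +21 mm of the stand, so fin and trigger measure 52 mm over both outer faces; fully squeezed towards the fin (7 mm along -y) they measure 45 mm with their common centre at y -4.5 mm.
- trigger (a joint): Travel of the trigger and its pawl, metres: 0 pawl sprung fully into the teeth, 0.0045 just clear of them (also the peak of a click), 0.007 fully squeezed. Spring 4 N at rest, 6 N fully squeezed. As the pawl comes free the head may sink 2 to 13 mm before both fingers hold it.
- box: Tip box with flat blue lid and white foot, 130 (its x) x 80 mm, 48 to 56 mm tall: how full it is sets how high the lid stands (firm, not reported). About 0.3 kg, on the base plate in front of the head (towards the stand's -x), its x about along the stand's x. Origin: centre of its underside. Fully home its origin is at x -20 mm, y 0 of the stand, 12 mm above the bench; its near face, to be pushed, is then at x -85 mm.
- spare_box: Bystander: another tip box, pale lid, green inside, 130 x 80 x 48 mm. Origin under its centre.
- buffer: Bystander: clear bottle with blue cap, 60 mm across, 140 mm tall, beside the base plate. Origin under its centre.
- beaker: Bystander: glass beaker, 70 mm across, 90 mm tall. Origin under its centre.
- jar: Bystander: amber jar with white cap, 56 mm across, 70 mm tall. Origin under its centre.
- pipette: Bystander: white pipette with red button lying on the bench, 240 mm long, 24 mm thick. Origin under its barrel's centre.
- tube_rack: Bystander: orange tube rack, 120 x 60 x 45 mm. Origin under its centre.
Mind the look-alikes: they are no part of the job. What is shaped like the box but pink or purple is not meant.

How it is judged:
By the outcome, as a careful person would: the job done as asked, in the order asked, and still so for the second after the job is handed in, with the robot touching nothing.
It also fails if it takes over 72 s, if anything falls off the work surface, if the arm or the gripper's body presses on something with over 40 N, if the wrist force passes 120 N, or if a joint passes its speed limit or range.

## Working session

There is one attempt and no reset: what is moved stays moved. The work goes in short steps, Python scripts to look and compute and a tool call to move; the robot and the scene stay as the last step left them, time stands still between calls to the robot, and variables do not carry over. Pictures are saved under pics/ and viewed, and the job is handed in when it is done.

Besides the shell and the picture viewer there is one more tool, called after ">>>" by a JSON object that holds its "op" and its "data". jog_arm: Moves the arm, as the interface text tells. Its arguments: {"type":"object","properties":{"series":{"type":"string"},"gripper":{"type":"number"}},"required":["series"]}

```bash
mkdir -p pics; ls
python3 - <<'E'
from workcell import read_state, imaging
import cv2
print(read_state())
for n in ("side","top","wrist"):
    im=imaging.snapshot(n); cv2.imwrite(f"pics/{n}0.png",im); c=imaging.calibration(n); print(n,c)
E
```

```text
pics
{'time_s': 0.0, 'q': array([ 1.09119469e+00,  2.59347863e-01,  1.53609588e+00, -8.57849873e-06,
        1.34799692e+00, -2.02809862e-01]), 'joint_velocities': array([ 0.00050286,  0.00025342, -0.00151808, -0.00072746, -0.00073323,
       -0.00016289]), 'tau': array([ 7.66421090e-05, -4.37304926e+01, -2.84005612e+01,  7.17003504e-02,
        4.15708032e-02, -1.96633309e-04]), 'eef_pos': array([0.14999648, 0.52851482, 0.18661002]), 'eef_rot': array([ 0.70012977,  0.09693117,  0.70056147, -0.09816456]), 'ft_force': array([0.22778042, 0.84485093, 0.38116002]), 'wrist_torque': array([ 0.0397154 ,  0.02494336, -0.02333563]), 'finger_gap': 1.0032712787990588}
side {'fov_y': 54.22267982337718, 'cx': 320.910466212185, 'cy': 199.05145610062834, 'R': array([[ 0.92654853, -0.37571022,  0.01869901],
       [-0.25329551, -0.65986576, -0.70740269],
       [ 0.27811725,  0.65070654, -0.70656336]]), 't': array([-0.50299529,  0.23785078,  1.08202441])}
top {'fov_y': 44.78257683077804, 'cx': 317.84690096171363, 'cy': 209.48240805165082, 'R': array([[ 0.00124921, -0.9997697 ,  0.02142403],
       [-0.98234284, -0.005235  , -0.18701644],
       [ 0.18708552, -0.02081212, -0.98212314]]), 't': array([-0.00961888,  0.53877667,  1.32988472])}
wrist {'fov_y': 65.70646984690485, 'cx': 314.1143295762922, 'cy': 196.8580454909805, 'mount': array([[ 9.85165304e-04, -2.85631910e-01,  9.58338897e-01,
        -1.97592489e-01],
       [ 9.99999382e-01,  7.75283279e-04, -7.96919601e-04,
        -4.08560349e-04],
       [-5.15358455e-04,  9.58339090e-01,  2.85632497e-01,
        -7.97929118e-02],
       [ 0.00000000e+00,  0.00000000e+00,  0.00000000e+00,
         1.00000000e+00]])}
```

View pics/side0.png

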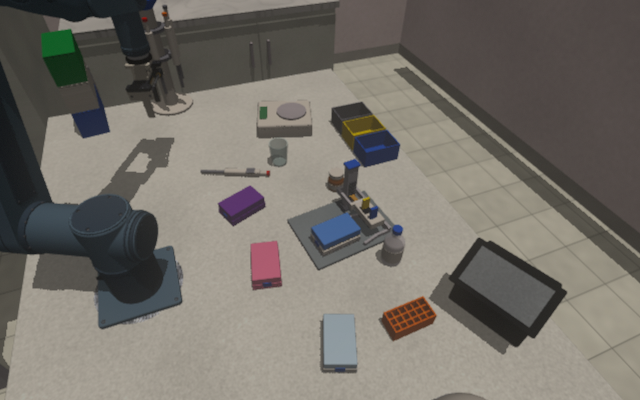

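View pics/top0.png

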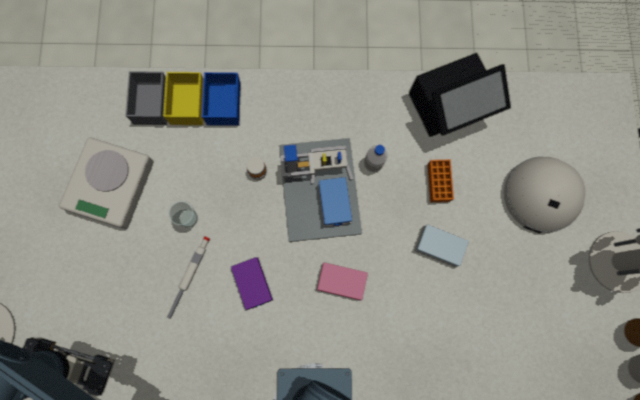

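View pics/wrist0.png

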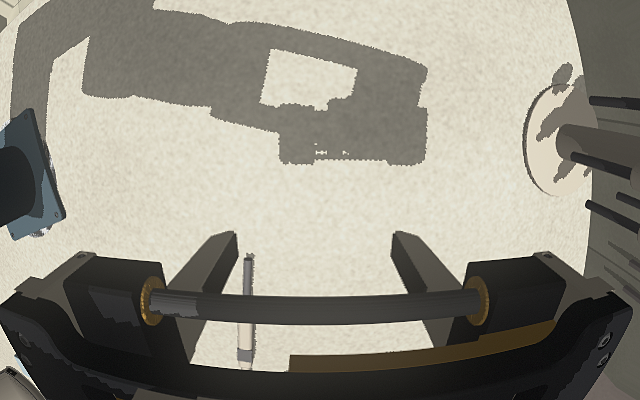

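Run:
```python
import cv2
a=cv2.imread("pics/top0.png")[125:250,230:410]; b=cv2.imread("pics/side0.png")[140:280,270:430]
cv2.imwrite("pics/z_top.png",cv2.resize(a,None,fx=4.4,fy=4.4,interpolation=cv2.INTER_CUBIC))
cv2.imwrite("pics/z_side.png",cv2.resize(b,None,fx=4.2,fy=4.2,interpolation=cv2.INTER_CUBIC))
```

```text
(no output)
```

View pics/z_top.png

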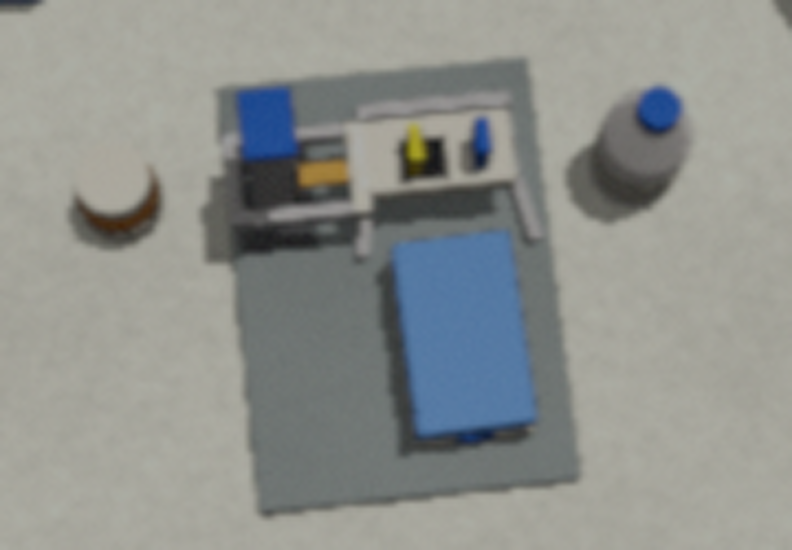

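View pics/z_side.png

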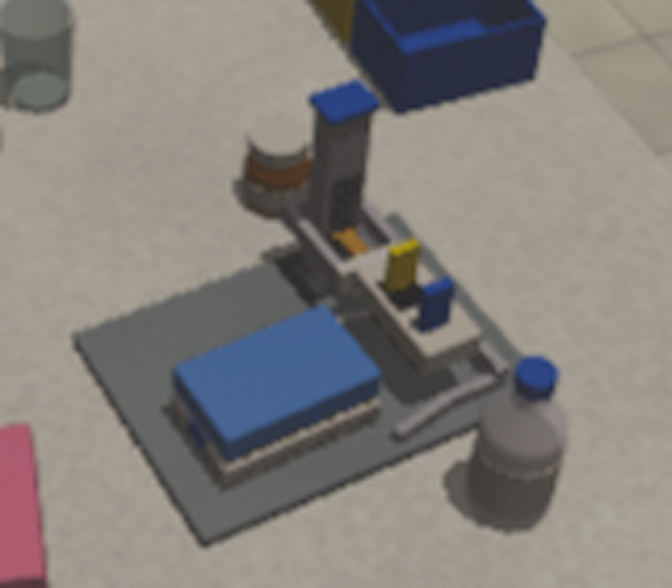

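```bash
cat > h.py <<'E'
import numpy as np, cv2
from workcell import read_state, imaging, manip
from scipy.spatial.transform import Rotation as Rot
from scipy.optimize import least_squares
def toolR(s):
    w,x,y,z=s["eef_rot"]; return Rot.from_quat([x,y,z,w]).as_matrix()
def ray(name,uv,s=None,c=None):
    c=c or imaging.calibration(name); f=200/np.tan(np.radians(c["fov_y"])/2)
    u=np.array(uv,float)-[c["cx"],c["cy"]]
    if name=="wrist":
        r=np.hypot(*u); th=r/f; k=np.sin(th)/r if r>0 else 0
        d=np.array([u[0]*k,u[1]*k,np.cos(th)]); M=c["mount"]; R=toolR(s)
        return R@M[:3,3]+s["eef_pos"], R@M[:3,:3]@d
    d=np.array([u[0]/f,u[1]/f,1.]); return -c["R"].T@c["t"], c["R"].T@(d/np.linalg.norm(d))
def onz(name,uv,z,s=None):
    o,d=ray(name,uv,s); return o+d*(z-o[2])/d[2]
def proj(name,X,s=None):
    c=imaging.calibration(name); f=200/np.tan(np.radians(c["fov_y"])/2); X=np.asarray(X,float)
    if name=="wrist":
        R=toolR(s);M=c["mount"]; p=M[:3,:3].T@(R.T@(X-s["eef_pos"])-M[:3,3])
        th=np.arctan2(np.hypot(p[0],p[1]),p[2]); k=f*th/max(np.hypot(p[0],p[1]),1e-9)
        return np.array([c["cx"]+k*p[0],c["cy"]+k*p[1]])
    p=c["R"]@X+c["t"]; return np.array([c["cx"]+f*p[0]/p[2],c["cy"]+f*p[1]/p[2]])
def fit2d(loc,wor):
    loc=np.array(loc,float);wor=np.array(wor,float)[:,:2]
    a=loc-loc.mean(0);b=wor-wor.mean(0)
    th=np.arctan2((a[:,0]*b[:,1]-a[:,1]*b[:,0]).sum(),(a*b).sum())
    R=np.array([[np.cos(th),-np.sin(th)],[np.sin(th),np.cos(th)]])
    t=wor.mean(0)-R@loc.mean(0); return t,th,(wor-(loc@R.T+t))
def S(stand,p):  # stand=(x,y,th), p in stand frame (m)
    x,y,th=stand; p=np.asarray(p,float)
    return np.array([x+np.cos(th)*p[0]-np.sin(th)*p[1], y+np.sin(th)*p[0]+np.cos(th)*p[1], p[2]])
def invS(stand,p):
    x,y,th=stand; d=np.array(p[:2])-[x,y]
    return np.array([np.cos(th)*d[0]+np.sin(th)*d[1],-np.sin(th)*d[0]+np.cos(th)*d[1]])
E
python3 - <<'E'
from h import *
s=read_state(); print("toolR\n",toolR(s).round(4), s["eef_pos"])
tz=lambda u,v:(230+(u+.5)/4.4-.5,125+(v+.5)/4.4-.5)
sz=lambda u,v:(270+(u+.5)/4.2-.5,140+(v+.5)/4.2-.5)
W=[onz("top",tz(*p),.012) for p in [(220,88),(527,58),(578,480),(262,515)]]
t,th,r=fit2d([(.085,.145),(.085,-.07),(-.21,-.07),(-.21,.145)],W); print("stand top",t,th,r.round(4).tolist())
st=(*t,th)
# side: left corner (75,340)= BL(-.21,.145), (207,545)=(-.21,-.07)
print("side BL,BR",onz("side",sz(75,340),.012),onz("side",sz(207,545),.012),"pred",S(st,(-.21,.145,.012)),S(st,(-.21,-.07,.012)))
# column cap top corners in top view
for p in [(240,92),(292,88),(298,156),(243,158)]: print("cap",invS(st,onz("top",tz(*p),.188)))
for z in (.06,.068):
    B=[onz("top",tz(*p),z) for p in [(393,243),(510,231),(535,420),(416,437)]]
    t2,th2,r2=fit2d([(.065,.04),(.065,-.04),(-.065,-.04),(-.065,.04)],B); print("box",z,t2,th2-th,invS(st,t2),r2.round(4).tolist())
for p in [(481,122)]: 
  for z in (.034,.046,.058): print("fin top",z,invS(st,onz("top",tz(*p),z+.074)))
for p in [(437,288)]: 
  for z in (.034,.046,.058): print("fin top side",z,invS(st,onz("side",sz(*p),z+.074)))
print("buffer",invS(st,onz("top",tz(659,108),.14)), "S world th",th)
print("jar",invS(st,onz("top",tz(117,175),.07)))
E
```

```text
toolR
 [[-6.000e-04  2.733e-01  9.619e-01]
 [-1.200e-03  9.619e-01 -2.733e-01]
 [-1.000e+00 -1.400e-03 -3.000e-04]] [0.15007465 0.52867282 0.18680875]
stand top [ 0.67541352 -0.04482852] 0.1089392866952921 [[-0.0006, -0.0024], [-0.0008, 0.0016], [0.001, 0.0032], [0.0004, -0.0025]]
side BL,BR [0.45552002 0.06879525 0.012     ] [ 0.47938542 -0.14072197  0.012     ] pred [0.45089343 0.07647989 0.012     ] [ 0.47426908 -0.13724559  0.012     ]
cap [0.02122197 0.12677182]
cap [0.02059159 0.09575668]
cap [-0.02161016  0.09639258]
cap [-0.01954387  0.12886448]
box 0.06 [ 0.56458141 -0.05617687] 0.01163018739697963 [-0.11140893  0.00076903] [[-0.0009, -0.002], [-0.002, 0.0012], [0.0023, 0.002], [0.0006, -0.0012]]
box 0.068 [ 0.56289416 -0.05571923] 0.0116301873969797 [-0.11303643  0.0014074 ] [[-0.0013, -0.0023], [-0.0024, 0.0014], [0.0027, 0.0023], [0.001, -0.0014]]
fin top 0.034 [ 0.01280764 -0.02197734]
fin top 0.046 [ 0.00912875 -0.02077429]
fin top 0.058 [ 0.00544987 -0.01957125]
fin top side 0.034 [ 0.00826074 -0.01559875]
fin top side 0.046 [ 0.000625   -0.02455588]
fin top side 0.058 [-0.00701074 -0.033513  ]
buffer [ 0.00084055 -0.12981888] S world th 0.1089392866952921
jar [0.01274565 0.21294719]
```

>>> {"op": "jog_arm", "data": {"series": "-0.01 -0.03 0.04 0; -0.02 -0.06 0.08 0; -0.03 -0.095 0.12 0; -0.04 -0.13 0.165 0; -0.05 -0.165 0.21 0; -0.06 -0.2 0.25 0; -0.063 -0.235 0.295 0; -0.063 -0.27 0.34 0"}}

```text
time_s: 1.15
eef_pos: [0.4044, 0.1749, 0.2508]
eef_rot: [0.701, 0.098, 0.7, -0.097]
ft_force: [0.6, -0.0, 0.1]
finger_gap: 1.0
```

>>> {"op": "jog_arm", "data": {"series": "0 -0.03 0.04 -4; 0 -0.065 0.085 -9; 0 -0.1 0.13 -13; 0 -0.14 0.18 -18; 0 -0.165 0.215 -22; 0 -0.176 0.229 -22; 0 -0.176 0.229 -22"}}

```text
time_s: 2.02
eef_pos: [0.5755, -0.0557, 0.2497]
eef_rot: [0.706, -0.037, 0.707, 0.037]
ft_force: [-1.2, -0.0, -0.2]
finger_gap: 0.997
```

Run:
```python
from h import *
import pickle
s=read_state(); im=imaging.snapshot("wrist"); cv2.imwrite("pics/w1.png",im); pickle.dump(s,open("s1.pkl","wb"))
print(s["time_s"],s["eef_pos"],toolR(s).round(4),s["ft_force"],s["q"])
```

```text
2.025 [ 0.57553647 -0.0556903   0.24972855] [[-1.500e-03 -1.047e-01  9.945e-01]
 [ 7.000e-04  9.945e-01  1.047e-01]
 [-1.000e+00  9.000e-04 -1.500e-03]] [-1.19279722 -0.01885801 -0.20003668] [-2.89471512e-01  2.78780074e-01  1.35688792e+00  2.79800227e-04
  1.50761203e+00 -1.96519619e+00]
```

View pics/w1.png

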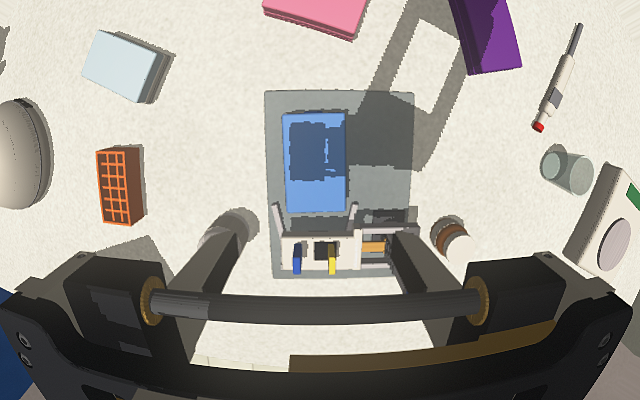

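Run:
```python
import cv2
a=cv2.imread("pics/w1.png")[80:290,250:430]
cv2.imwrite("pics/z_w1.png",cv2.resize(a[:145],None,fx=4.4,fy=4.1,interpolation=cv2.INTER_CUBIC))
cv2.imwrite("pics/z_w1b.png",cv2.resize(a[110:],None,fx=4.4,fy=4.4,interpolation=cv2.INTER_CUBIC))
```

```text
(no output)
```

View pics/z_w1.png

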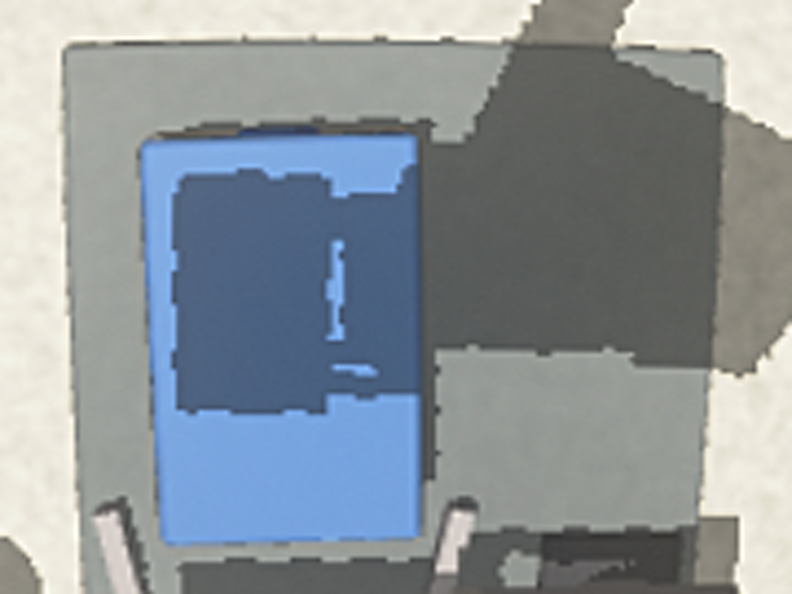

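View pics/z_w1b.png

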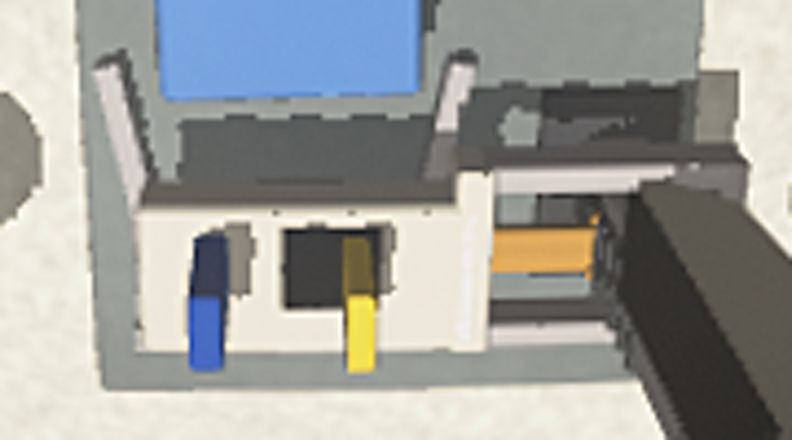

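Run:
```python
from h import *
import pickle
s=pickle.load(open("s1.pkl","rb"))
A=lambda u,v:(250+(u+.5)/4.4-.5,80+(v+.5)/4.1-.5)
B=lambda u,v:(250+(u+.5)/4.4-.5,190+(v+.5)/4.4-.5)
pts=[A(65,45),A(722,51),B(104,388)]
W=[onz("wrist",p,.012,s) for p in pts]
t,th,r=fit2d([(-.21,-.07),(-.21,.145),(.085,-.07)],W); print("stand",t,th,r.round(4).tolist())
st=(*t,th)
for z in (.060,.068):
    Bx=[onz("wrist",A(*p),z,s) for p in [(142,143),(418,137),(421,537),(162,543)]]
    L=[invS(st,b) for b in Bx]
    t2,th2,r2=fit2d([(-.065,-.04),(-.065,.04),(.065,.04),(.065,-.04)],Bx); print("box",z,invS(st,t2),th2-th,r2.round(4).tolist()); print(np.round(L,4).tolist())
for h in (.034,.046,.058):
    print(h,"fin",[invS(st,onz("wrist",B(u,333),h+.074,s)).round(4).tolist() for u in (190,207,223)],"x range",[invS(st,onz("wrist",B(207,v),h+.074,s))[0].round(4) for v in (296,370)],"trig",invS(st,onz("wrist",B(362,333),h+.074,s)), "blk corners",[invS(st,onz("wrist",B(*p),h+.032,s)).round(4).tolist() for p in [(140,207),(140,350)]])
for p in [(97,65),(122,55)]: print("flare tip",invS(st,onz("wrist",B(*p),.024,s)))
for p in [(455,55),(475,60)]: print("flare tip",invS(st,onz("wrist",B(*p),.024,s)))
```

```text
stand [ 0.67849031 -0.0438823 ] 0.11546022036219539 [[0.0005, 0.0015], [0.0012, -0.002], [-0.0017, 0.0005]]
box 0.06 [-0.11229842  0.00031129] 0.01606986681654768 [[0.001, 0.0012], [0.0015, -0.0009], [-0.0011, -0.001], [-0.0013, 0.0008]]
[[-0.1756, -0.0397], [-0.1766, 0.0382], [-0.0492, 0.0405], [-0.0479, -0.0377]]
box 0.068 [-0.11376347  0.00031735] 0.01606986681654754 [[0.0022, 0.0022], [0.0029, -0.0016], [-0.0023, -0.002], [-0.0027, 0.0014]]
[[-0.1757, -0.0388], [-0.1767, 0.0374], [-0.0519, 0.0396], [-0.0507, -0.0369]]
0.034 fin [[0.0059, -0.028], [0.0059, -0.0232], [0.0059, -0.0187]] x range [np.float64(-0.006), np.float64(0.0182)] trig [0.00636241 0.0206857 ] blk corners [[-0.0148, -0.0453], [0.0357, -0.048]]
0.046 fin [[-0.0008, -0.027], [-0.0008, -0.0224], [-0.0008, -0.018]] x range [np.float64(-0.0123), np.float64(0.0111)] trig [-0.00034091  0.01997578] blk corners [[-0.0201, -0.0439], [0.0288, -0.0464]]
0.058 fin [[-0.0074, -0.026], [-0.0074, -0.0215], [-0.0074, -0.0173]] x range [np.float64(-0.0185), np.float64(0.004)] trig [-0.00704423  0.01926586] blk corners [[-0.0254, -0.0424], [0.022, -0.0449]]
flare tip [-0.04719196 -0.06234665]
flare tip [-0.0505659  -0.05389145]
flare tip [-0.04948451  0.05511549]
flare tip [-0.04768733  0.06180051]
```

>>> {"op": "jog_arm", "data": {"series": "0.01 -0.003 0.013 10.5; 0.02 -0.006 0.026 21; 0.03 -0.009 0.039 31.5; 0.045 -0.012 0.052 42; 0.06 -0.015 0.065 52.5; 0.075 -0.018 0.078 63; 0.085 -0.021 0.091 73.5; 0.09 -0.021 0.1038 84"}}

```text
time_s: 3.08
eef_pos: [0.6804, -0.0628, 0.1603]
eef_rot: [0.549, 0.446, 0.55, -0.446]
ft_force: [0.2, 0.7, -0.7]
finger_gap: 1.004
```

>>> {"op": "jog_arm", "data": {"series": "0 0 0 5.5; 0 0 0 5.5; 0 0 0 5.5"}}

```text
time_s: 3.45
eef_pos: [0.6808, -0.064, 0.1611]
eef_rot: [0.529, 0.47, 0.529, -0.469]
ft_force: [-0.6, 1.0, -0.3]
finger_gap: 0.993
```

Run:
```python
from h import *
import pickle
s=read_state(); im=imaging.snapshot("wrist"); cv2.imwrite("pics/w2.png",im); pickle.dump(s,open("s2.pkl","wb"))
R=toolR(s); print(s["time_s"],s["eef_pos"],np.degrees(np.arctan2(R[1,1],R[0,1])),s["ft_force"],s["q"])
for st in [(.6785,-.0439,.1155),(.6754,-.0448,.109)]:
  t=S(st,(0,-.022,.084)); print("target",t,"tool shift",R.T@(t-s["eef_pos"]), proj("wrist",S(st,(0,-.022,.12)),s))
```

```text
3.45 [ 0.68078495 -0.06398798  0.16111648] 6.809840915292093 [-0.60898777  1.02762497 -0.34689785] [-2.56556156e-01  5.16113066e-01  1.21476362e+00  1.42989728e-04
  1.41033275e+00 -3.75433119e-01]
target [ 0.68103535 -0.06575342  0.084     ] tool shift [7.71165083e-02 7.82032289e-06 1.78196455e-03] [314.62605631 208.29046485]
target [ 0.67779325 -0.06666944  0.084     ] tool shift [ 0.07711515 -0.00332002  0.00230709] [310.53797424 208.9002585 ]
```

View pics/w2.png

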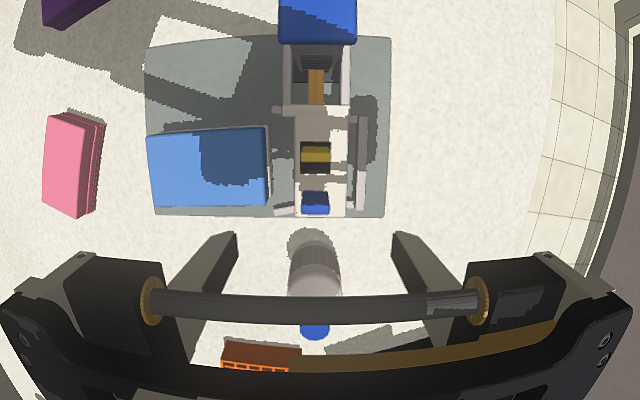

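>>> {"op": "jog_arm", "data": {"series": "0.02 0 0.002 0; 0.045 0 0.002 0; 0.065 0 0.002 0; 0.077 0 0.002 0; 0.077 0 0.002 0; 0.077 0 0.002 0"}}

```text
time_s: 4.25
eef_pos: [0.6821, -0.0674, 0.0845]
eef_rot: [0.529, 0.47, 0.528, -0.47]
ft_force: [0.2, 0.2, 0.3]
finger_gap: 1.001
```

Run:
```python
from h import *
s=read_state(); im=imaging.snapshot("wrist"); cv2.imwrite("pics/w3.png",im)
print(s["time_s"],s["eef_pos"],s["ft_force"])
```

```text
4.25 [ 0.68205407 -0.06735416  0.08448944] [0.2059999  0.21266168 0.32813778]
```

View pics/w3.png

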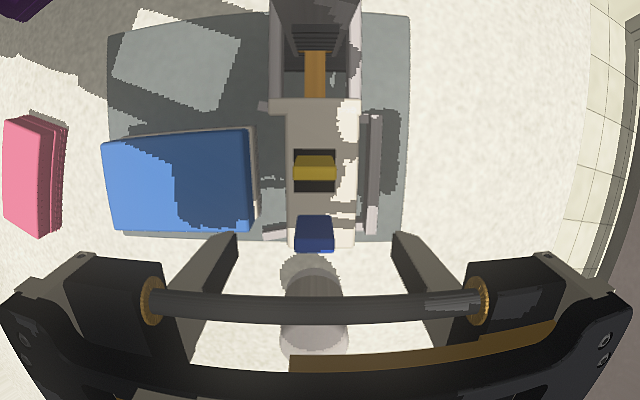

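>>> {"op": "jog_arm", "data": {"series": "0 0 0 0; 0 0 0 0; 0 0 0 0; 0 0 0 0; 0 0 0 0; 0 0 0 0", "gripper": 0.0}}

```text
time_s: 5.05
eef_pos: [0.6814, -0.0672, 0.0834]
eef_rot: [0.528, 0.47, 0.528, -0.47]
ft_force: [-0.7, -1.1, 0.0]
finger_gap: 0.406
```

>>> {"op": "jog_arm", "data": {"series": "0 0 0 0; 0 0 0 0; 0 0 0 0; 0 0 0 0"}}

```text
time_s: 5.55
eef_pos: [0.6818, -0.0672, 0.0835]
eef_rot: [0.528, 0.47, 0.528, -0.47]
ft_force: [1.7, -0.6, -0.7]
finger_gap: 0.244
```

>>> {"op": "jog_arm", "data": {"series": "-0.002 0 0 0; -0.005 0 0 0; -0.008 0 0 0; -0.011 0 0 0; -0.014 0 0 0; -0.014 0 0 0"}}

```text
time_s: 6.3
eef_pos: [0.6817, -0.0671, 0.0965]
eef_rot: [0.528, 0.47, 0.528, -0.47]
ft_force: [5.9, -0.4, -7.3]
finger_gap: 0.246
```

>>> {"op": "jog_arm", "data": {"series": "-0.004 0 0 0; -0.008 0 0 0; -0.012 0 0 0; -0.016 0 0 0; -0.02 0 0 0; -0.024 0 0 0; -0.024 0 0 0"}}

```text
time_s: 7.18
eef_pos: [0.6818, -0.0671, 0.1206]
eef_rot: [0.528, 0.47, 0.528, -0.47]
ft_force: [5.8, -0.1, -7.0]
finger_gap: 0.247
```

Run:
```python
from h import *
s=read_state(); im=imaging.snapshot("wrist"); cv2.imwrite("pics/w4.png",im)
im=imaging.snapshot("side"); cv2.imwrite("pics/side4.png",cv2.resize(im[140:280,270:430],None,fx=4.2,fy=4.2,interpolation=cv2.INTER_CUBIC))
print(s["time_s"],s["eef_pos"],s["ft_force"])
```

```text
7.175 [ 0.6817604  -0.06713277  0.12061991] [ 5.75007269 -0.07567705 -6.99152616]
```

View pics/side4.png

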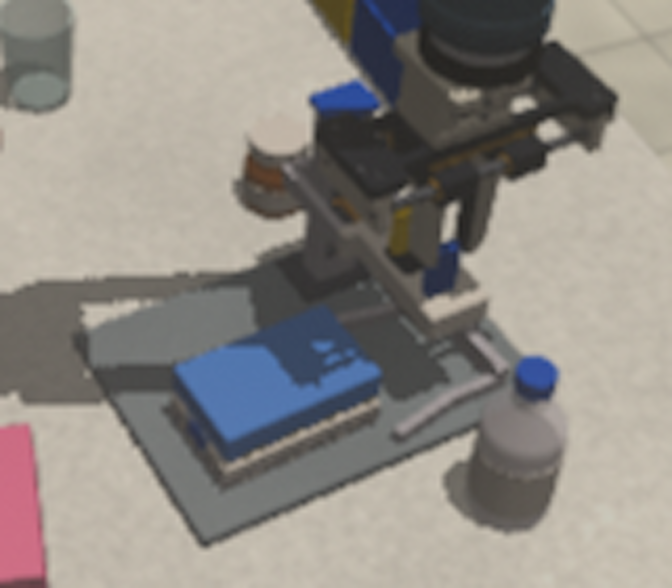

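View pics/w4.png

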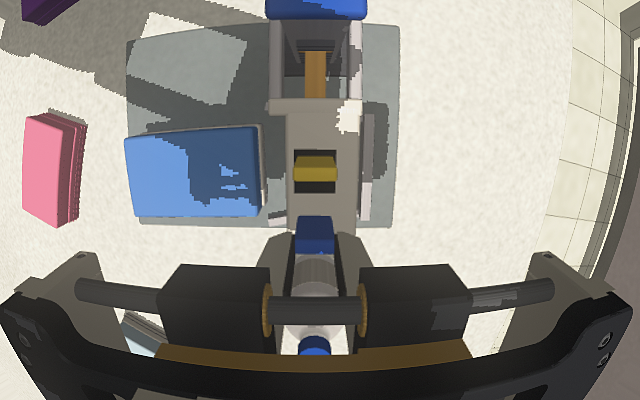

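>>> {"op": "jog_arm", "data": {"series": "-0.003 0 0 0; -0.006 0 0 0; -0.009 0 0 0; -0.012 0 0 0; -0.014 0 0 0; -0.014 0 0 0"}}

```text
time_s: 8.02
eef_pos: [0.6817, -0.0671, 0.1336]
eef_rot: [0.528, 0.47, 0.528, -0.47]
ft_force: [7.0, -0.0, -10.9]
finger_gap: 0.247
```

>>> {"op": "jog_arm", "data": {"series": "-0.001 0 0 0; -0.002 0 0 0; -0.002 0 0 0"}}

```text
time_s: 8.4
eef_pos: [0.6817, -0.0671, 0.1347]
eef_rot: [0.528, 0.47, 0.529, -0.47]
ft_force: [7.7, -0.9, -15.1]
finger_gap: 0.247
```

Run:
```python
from h import *
s=read_state(); im=imaging.snapshot("wrist"); cv2.imwrite("pics/w5.png",cv2.resize(im[0:270,230:410],None,fx=3,fy=2.2,interpolation=cv2.INTER_CUBIC))
b=cv2.imread("pics/w4.png"); cv2.imwrite("pics/w5b.png",np.hstack([cv2.resize(x[90:260,260:380],None,fx=3.3,fy=3.3,interpolation=cv2.INTER_CUBIC) for x in (b,im)]))
print(s["time_s"],s["eef_pos"],s["ft_force"])
```

```text
8.4 [ 0.68169013 -0.06708881  0.13469151] [  7.66445417  -0.94569987 -15.11553123]
```

View pics/w5b.png

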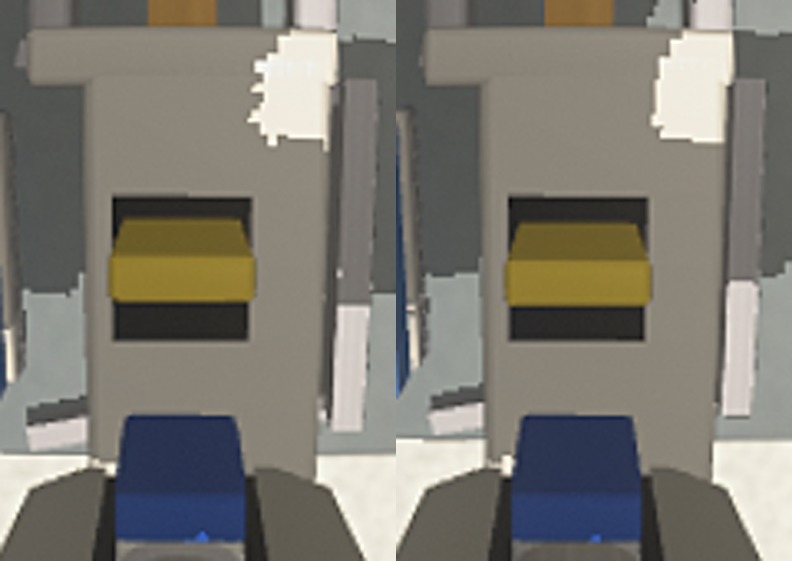

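>>> {"op": "jog_arm", "data": {"series": "-0.001 0 0 0; -0.002 0 0 0; -0.002 0 0 0"}}

```text
time_s: 8.82
eef_pos: [0.6817, -0.0671, 0.1365]
eef_rot: [0.528, 0.47, 0.529, -0.47]
ft_force: [8.5, -1.1, -14.5]
finger_gap: 0.25
```

>>> {"op": "jog_arm", "data": {"series": "-0.001 0 0 0; -0.002 0 0 0; -0.002 0 0 0"}}

```text
time_s: 9.2
eef_pos: [0.6817, -0.0671, 0.1384]
eef_rot: [0.528, 0.47, 0.529, -0.47]
ft_force: [7.9, -1.0, -14.8]
finger_gap: 0.25
```

Run:
```python
from h import *
s=read_state(); im=imaging.snapshot("wrist"); cv2.imwrite("pics/w6.png",im)
b=cv2.imread("pics/w4.png"); cv2.imwrite("pics/w6b.png",np.hstack([cv2.resize(x[90:260,260:380],None,fx=3.3,fy=3.3,interpolation=cv2.INTER_CUBIC) for x in (b,im)]))
print(s["time_s"],s["eef_pos"],s["ft_force"])
```

```text
9.2 [ 0.68167456 -0.06709546  0.13838207] [  7.87545004  -0.99677954 -14.79160441]
```

View pics/w6b.png

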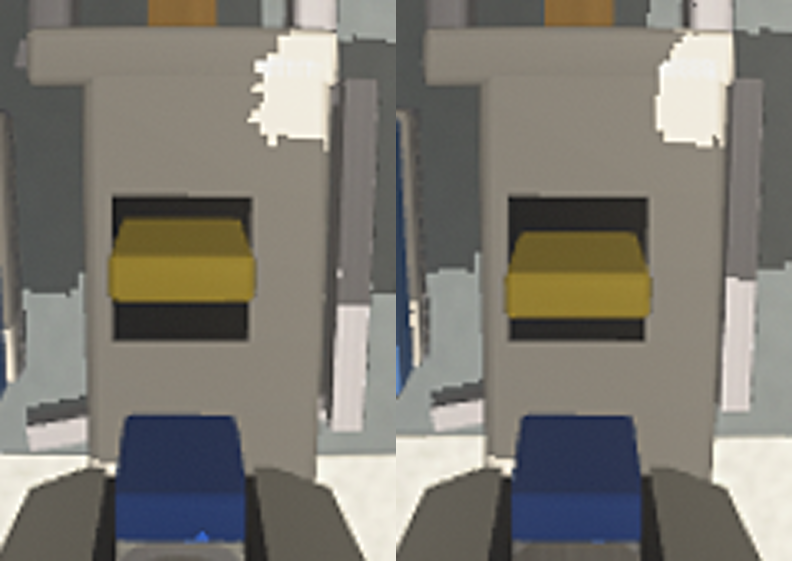

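Run:
```python
import cv2,numpy as np
b=cv2.imread("pics/w2.png"); c=cv2.imread("pics/w3.png")
cv2.imwrite("pics/w2z.png",np.hstack([cv2.resize(b[130:230,270:370],None,fx=4,fy=4,interpolation=cv2.INTER_CUBIC),cv2.resize(c[140:260,260:360],None,fx=4,fy=4,interpolation=cv2.INTER_CUBIC)[:400]]))
cv2.imwrite("pics/w3z.png",cv2.resize(c[140:270,260:370],None,fx=4.4,fy=4.4,interpolation=cv2.INTER_CUBIC))
```

```text
(no output)
```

View pics/w2z.png

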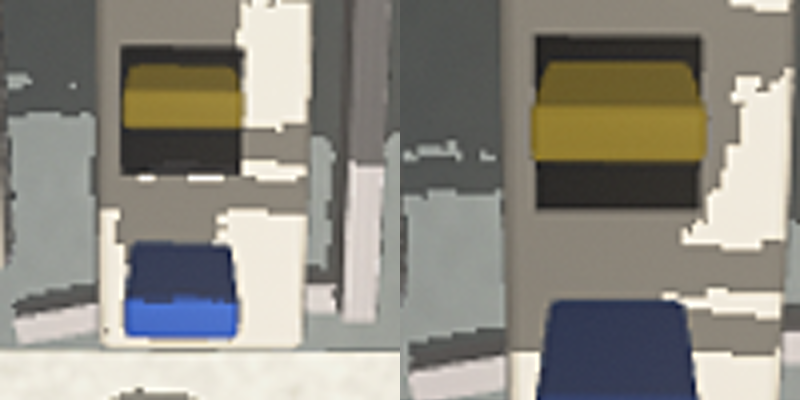

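View pics/w3z.png

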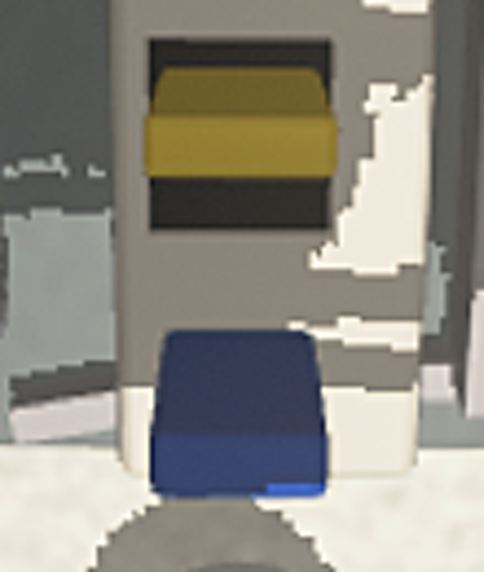

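Run:
```python
from h import *
import pickle
s1=pickle.load(open("s1.pkl","rb"));s2=pickle.load(open("s2.pkl","rb"))
s3=dict(s2); s3["eef_pos"]=np.array([.68205,-.06735,.08449])
B=lambda u,v:(250+(u+.5)/4.4-.5,190+(v+.5)/4.4-.5)
C=lambda u,v:(270+(u+.5)/4-.5,130+(v+.5)/4-.5)
D=lambda u,v:(260+(u+.5)/4.4-.5,140+(v+.5)/4.4-.5)
def tri(obs):
    A=np.zeros((3,3));b=np.zeros(3);rs=[]
    for uv,s in obs:
        o,d=ray("wrist",uv,s);P=np.eye(3)-np.outer(d,d);A+=P;b+=P@o;rs.append((P,o))
    X=np.linalg.solve(A,b); return X,[np.linalg.norm(P@(X-o)).round(4) for P,o in rs]
print("fin top",tri([(B(207,333),s1),(C(181,318),s2),(D(239,464),s3)]))
print("fin top12",tri([(B(207,333),s1),(C(181,318),s2)]))
print("trig top",tri([(B(362,333),s1),(C(183,109),s2),(D(242,146),s3)]))
print("trig 12",tri([(B(362,333),s1),(C(183,109),s2)]))
```

```text
fin top (array([ 0.68127644, -0.0659559 ,  0.12013363]), [np.float64(0.0002), np.float64(0.0004), np.float64(0.0003)])
fin top12 (array([ 0.68115993, -0.0660133 ,  0.12058161]), [np.float64(0.0003), np.float64(0.0003)])
trig top (array([ 0.67660685, -0.02362641,  0.12036133]), [np.float64(0.0001), np.float64(0.0001), np.float64(0.0002)])
trig 12 (array([ 0.67657103, -0.02372591,  0.12056649]), [np.float64(0.0), np.float64(0.0)])
```

>>> {"op": "jog_arm", "data": {"series": "0.002 0 0 0; 0.004 0 0 0; 0.006 0 0 0; 0.006 0 0 0"}}

```text
time_s: 9.75
eef_pos: [0.6818, -0.0671, 0.1353]
eef_rot: [0.528, 0.47, 0.528, -0.47]
ft_force: [5.9, 0.2, -5.0]
finger_gap: 0.248
```

>>> {"op": "jog_arm", "data": {"series": "0.001 0 0 0; 0.002 0 0 0; 0.003 0 0 0; 0.003 0 0 0"}}

```text
time_s: 10.25
eef_pos: [0.6818, -0.0672, 0.1326]
eef_rot: [0.528, 0.47, 0.528, -0.47]
ft_force: [5.0, 0.9, -4.4]
finger_gap: 0.248
```

>>> {"op": "jog_arm", "data": {"series": "0.0005 0 0 0; 0.001 0 0 0; 0.0015 0 0 0; 0.0015 0 0 0"}}

```text
time_s: 10.75
eef_pos: [0.6818, -0.0672, 0.1316]
eef_rot: [0.528, 0.47, 0.528, -0.47]
ft_force: [5.6, 1.4, 0.9]
finger_gap: 0.252
```

>>> {"op": "jog_arm", "data": {"series": "0 0 0 0; 0 0 0 0; 0 0 0 0; 0 0 0 0; 0 0 0 0; 0 0 0 0", "gripper": 0.093}}

```text
time_s: 11.5
eef_pos: [0.6814, -0.0672, 0.1309]
eef_rot: [0.528, 0.47, 0.528, -0.47]
ft_force: [-0.2, -0.5, 0.5]
finger_gap: 0.843
```

>>> {"op": "jog_arm", "data": {"series": "-0.015 0 0 0; -0.045 0 0 0; -0.085 0 0 0; -0.12 0 0 0; -0.13 0 0 0; -0.13 0 0 0"}}

```text
time_s: 12.25
eef_pos: [0.6816, -0.0672, 0.2615]
eef_rot: [0.529, 0.47, 0.528, -0.47]
ft_force: [0.3, -0.4, -0.3]
finger_gap: 0.999
```

Run:
```python
from h import *
import pickle
s=read_state(); im=imaging.snapshot("wrist"); cv2.imwrite("pics/w7.png",im); pickle.dump(s,open("s7.pkl","wb"))
R=toolR(s); print(s["time_s"],s["eef_pos"],np.degrees(np.arctan2(R[1,1],R[0,1])),s["ft_force"])
cv2.imwrite("pics/w7z.png",cv2.resize(im[120:250,250:380],None,fx=4.4,fy=4.4,interpolation=cv2.INTER_CUBIC))
for h in (.082,.094): print(h,proj("wrist",[.6813,-.066,h+.074],s),proj("wrist",[.6766,-.0236,h+.074],s))
```

```text
12.25 [ 0.68159732 -0.06722556  0.26148214] 6.64359173797146 [ 0.28666896 -0.36152884 -0.26710603]
0.082 [314.18393683 184.93302939] [314.45034573 142.86353971]
0.094 [314.21050402 188.00561892] [314.48857895 144.32956395]
```

View pics/w7.png

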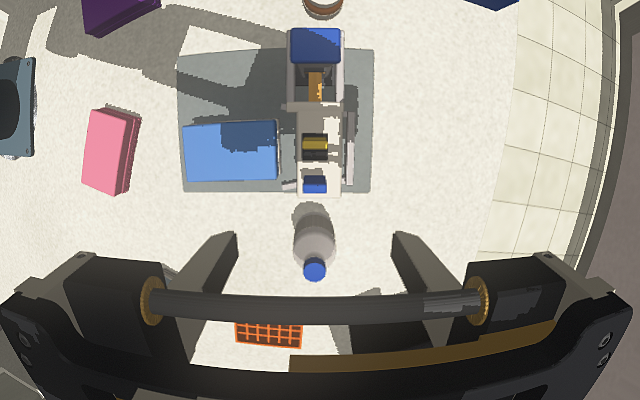

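View pics/w7z.png

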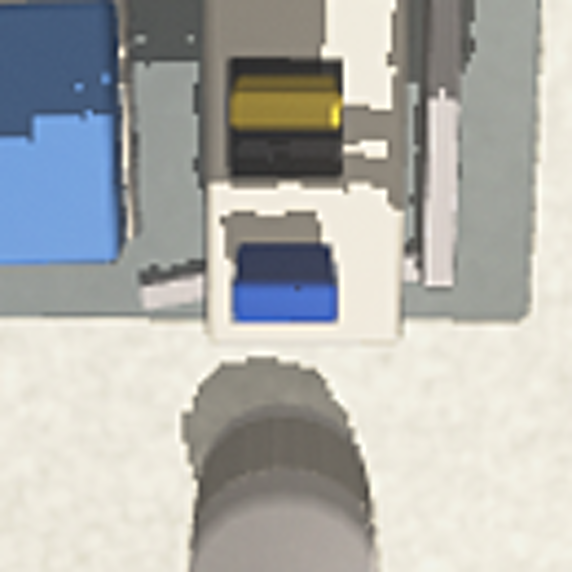

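>>> {"op": "jog_arm", "data": {"series": "0 -0.02 -0.002 -10.5; 0 -0.045 -0.005 -21; 0 -0.075 -0.008 -31.5; 0 -0.105 -0.012 -42; 0 -0.135 -0.015 -52.5; 0 -0.165 -0.018 -63; 0 -0.195 -0.022 -73.5; 0 -0.21 -0.024 -84", "gripper": 0.04}}

```text
time_s: 13.3
eef_pos: [0.4677, -0.0671, 0.2592]
eef_rot: [0.706, -0.006, 0.708, 0.006]
ft_force: [0.3, -0.4, 0.9]
finger_gap: 0.429
```

>>> {"op": "jog_arm", "data": {"series": "0.03 0 0 -6; 0.08 0 0 -6; 0.13 0 0 -6; 0.16 0 0 -6; 0.16 0 0 -6; 0.16 0 0 -6"}}

```text
time_s: 14.05
eef_pos: [0.4703, -0.0677, 0.1013]
eef_rot: [0.706, -0.041, 0.706, 0.041]
ft_force: [-0.3, 0.2, 0.4]
finger_gap: 0.433
```

Run:
```python
from h import *
import pickle
s=read_state(); im=imaging.snapshot("wrist"); cv2.imwrite("pics/w8.png",im); pickle.dump(s,open("s8.pkl","wb"))
R=toolR(s); print(s["time_s"],s["eef_pos"],np.degrees(np.arctan2(R[1,1],R[0,1])),s["ft_force"])
st=(.6789,-.0441,.112); print(invS(st,s["eef_pos"]))
t=S(st,(-.205,0,.032)); print(R.T@(t-s["eef_pos"]))
```

```text
14.05 [ 0.47025452 -0.06772025  0.10131982] 96.64376732937731 [-0.29075234  0.19135794  0.39210689]
[-2.09978160e-01 -1.52789765e-04]
[0.0693197  0.00013223 0.00498044]
```

View pics/w8.png

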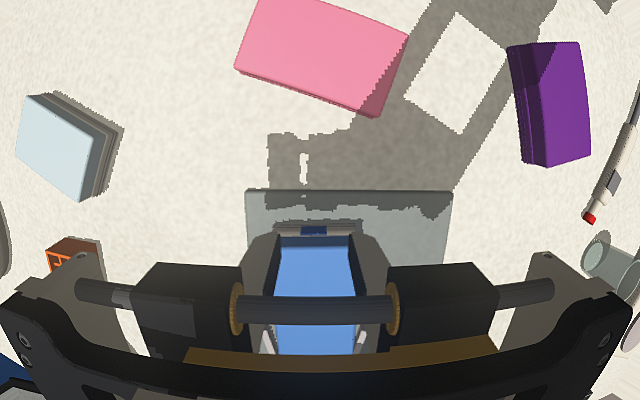

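>>> {"op": "jog_arm", "data": {"series": "0.02 0 0 0; 0.045 0 0 0; 0.065 0 0 0; 0.069 0 0 0; 0.069 0 0 0"}}

```text
time_s: 14.72
eef_pos: [0.4709, -0.068, 0.033]
eef_rot: [0.706, -0.041, 0.705, 0.041]
ft_force: [-0.4, 0.6, 0.4]
finger_gap: 0.43
```

>>> {"op": "jog_arm", "data": {"series": "0 0 0.005 0; 0 0 0.01 0; 0 0 0.015 0; 0 0 0.02 0; 0 0 0.024 0; 0 0 0.028 0; 0 0 0.032 0; 0 0 0.036 0"}}

```text
time_s: 15.72
eef_pos: [0.506, -0.0635, 0.0318]
eef_rot: [0.706, -0.041, 0.706, 0.041]
ft_force: [-1.2, -0.6, -0.5]
finger_gap: 0.436
```

Run:
```python
from h import *
s=read_state(); im=imaging.snapshot("wrist"); cv2.imwrite("pics/w9.png",im)
im=imaging.snapshot("side"); cv2.imwrite("pics/side9.png",cv2.resize(im[140:280,270:430],None,fx=4.2,fy=4.2,interpolation=cv2.INTER_CUBIC))
st=(.6789,-.0441,.112); print(invS(st,s["eef_pos"]),s["ft_force"])
```

```text
[-1.73934515e-01  9.03487750e-05] [-1.19524739 -0.61279204 -0.53538343]
```

View pics/w9.png

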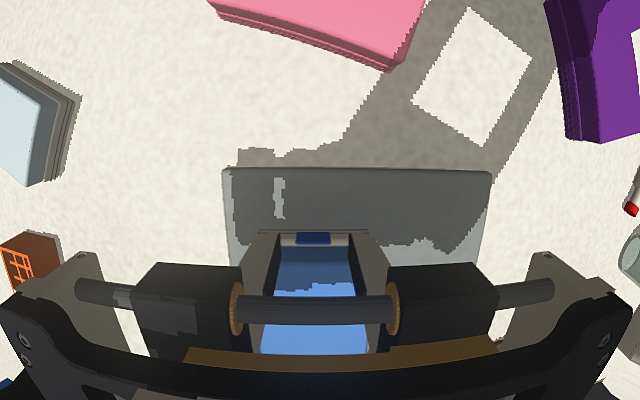

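View pics/side9.png

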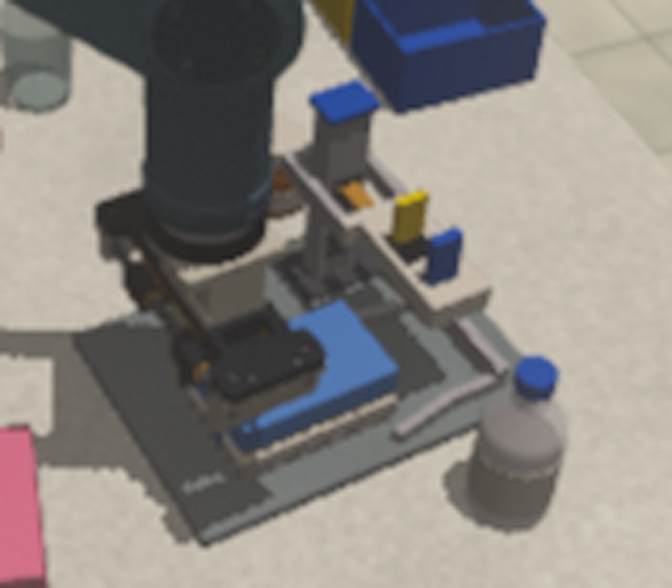

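>>> {"op": "jog_arm", "data": {"series": "0 0 0.004 0; 0 0 0.008 0; 0 0 0.012 0; 0 0 0.016 0; 0 0 0.02 0; 0 0 0.024 0; 0 0 0.028 0; 0 0 0.032 0"}}

```text
time_s: 16.82
eef_pos: [0.5378, -0.0598, 0.0319]
eef_rot: [0.706, -0.041, 0.706, 0.041]
ft_force: [-2.5, 0.0, 0.7]
finger_gap: 0.432
```

>>> {"op": "jog_arm", "data": {"series": "0 0 0.004 0; 0 0 0.008 0; 0 0 0.012 0; 0 0 0.016 0; 0 0 0.02 0; 0 0 0.024 0; 0 0 0.028 0; 0 0 0.032 0"}}

```text
time_s: 17.82
eef_pos: [0.5696, -0.0561, 0.032]
eef_rot: [0.706, -0.041, 0.706, 0.041]
ft_force: [-2.9, 0.1, 0.5]
finger_gap: 0.43
```

>>> {"op": "jog_arm", "data": {"series": "0 0 0.002 0; 0 0 0.004 0; 0 0 0.006 0; 0 0 0.008 0; 0 0 0.01 0; 0 0 0.011 0; 0 0 0.012 0; 0 0 0.013 0"}}

```text
time_s: 18.82
eef_pos: [0.5823, -0.0546, 0.032]
eef_rot: [0.706, -0.041, 0.706, 0.041]
ft_force: [-3.2, -0.1, 1.3]
finger_gap: 0.432
```

Run:
```python
from h import *
s=read_state()
im=imaging.snapshot("side"); cv2.imwrite("pics/side10.png",cv2.resize(im[140:280,270:430],None,fx=4.2,fy=4.2,interpolation=cv2.INTER_CUBIC))
st=(.6789,-.0441,.112); print(invS(st,s["eef_pos"]),s["ft_force"])
```

```text
[-0.09713647  0.00038086] [-3.19150083 -0.07211466  1.3377284 ]
```

View pics/side10.png

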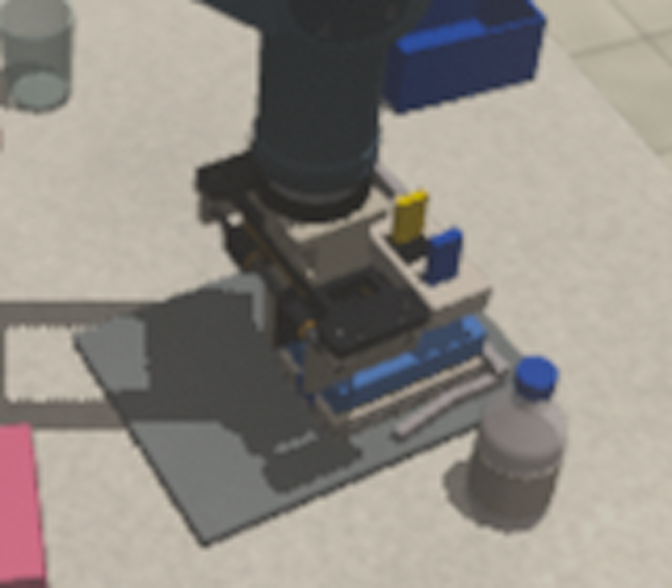

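>>> {"op": "jog_arm", "data": {"series": "0 0 0.0005 0; 0 0 0.001 0; 0 0 0.0015 0; 0 0 0.002 0; 0 0 0.002 0"}}

```text
time_s: 19.5
eef_pos: [0.5844, -0.0543, 0.0319]
eef_rot: [0.706, -0.041, 0.706, 0.041]
ft_force: [-1.6, 0.4, 0.6]
finger_gap: 0.425
```

>>> {"op": "jog_arm", "data": {"series": "0 0 0.0005 0; 0 0 0.001 0; 0 0 0.0015 0; 0 0 0.002 0; 0 0 0.002 0"}}

```text
time_s: 20.12
eef_pos: [0.5864, -0.0541, 0.032]
eef_rot: [0.706, -0.041, 0.706, 0.041]
ft_force: [-3.2, 0.0, 0.8]
finger_gap: 0.43
```

>>> {"op": "jog_arm", "data": {"series": "0 0 0.0005 0; 0 0 0.001 0; 0 0 0.0015 0; 0 0 0.002 0; 0 0 0.002 0"}}

```text
time_s: 20.75
eef_pos: [0.5865, -0.054, 0.0319]
eef_rot: [0.705, -0.041, 0.707, 0.041]
ft_force: [-8.7, -0.6, 5.7]
finger_gap: 0.432
```

>>> {"op": "jog_arm", "data": {"series": "0 0 -0.004 0; 0 0 -0.02 0; 0 0 -0.045 0; 0 0 -0.06 0; -0.03 0 -0.06 0; -0.085 0 -0.06 0; -0.14 0 -0.06 0; -0.18 0 -0.06 0"}}

```text
time_s: 21.75
eef_pos: [0.53, -0.0611, 0.2151]
eef_rot: [0.708, -0.041, 0.704, 0.04]
ft_force: [0.7, -1.2, -0.4]
finger_gap: 0.429
```

>>> {"op": "jog_arm", "data": {"series": "-0.03 0 0.01 0; -0.05 0 0.03 0; -0.05 0 0.04 0; -0.05 0 0.04 0", "gripper": 0.093}}

```text
time_s: 22.25
eef_pos: [0.5684, -0.056, 0.2606]
eef_rot: [0.705, -0.041, 0.706, 0.041]
ft_force: [-0.1, 0.7, -1.2]
finger_gap: 0.812
```

Run:
```python
from h import *
import pickle
s=read_state(); im=imaging.snapshot("wrist"); cv2.imwrite("pics/w11.png",im); pickle.dump(s,open("s11.pkl","wb"))
R=toolR(s);st=(.6789,-.0441,.112); print(s["time_s"],s["eef_pos"],invS(st,s["eef_pos"]),np.degrees(np.arctan2(R[1,1],R[0,1])),s["ft_force"])
cv2.imwrite("pics/w11z.png",cv2.resize(im[90:270,240:430],None,fx=4,fy=3.3,interpolation=cv2.INTER_CUBIC))
```

```text
22.25 [ 0.56839473 -0.0560292   0.26057093] [-0.11114618  0.00049628] 96.66223606969797 [-0.09458399  0.68360597 -1.19106643]
```

View pics/w11.png

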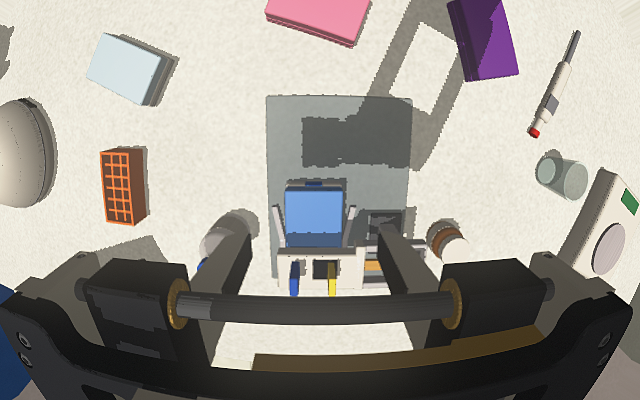

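View pics/w11z.png

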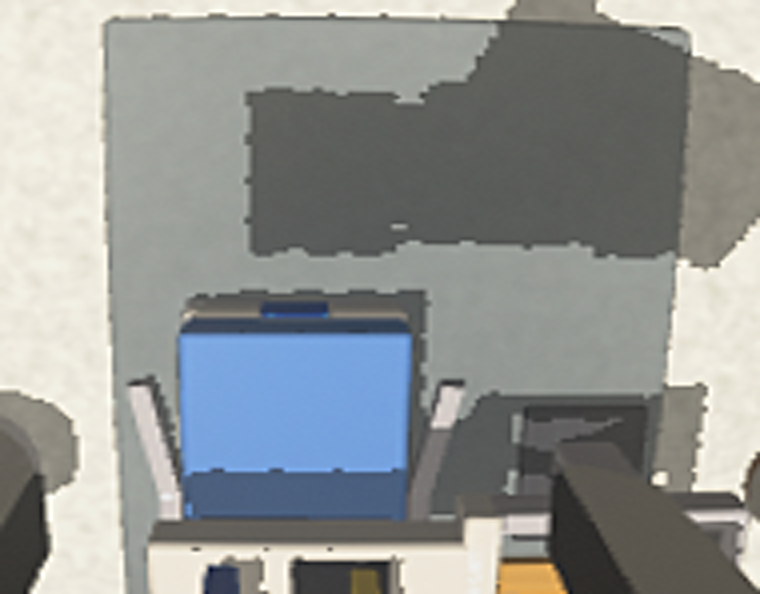

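Run:
```python
from h import *
import pickle
s=pickle.load(open("s11.pkl","rb")); st=(.6789,-.0441,.112)
Z=lambda u,v:(240+(u+.5)/4-.5,90+(v+.5)/3.3-.5)
for z in (.06,.064,.068): print(z,[invS(st,onz("wrist",Z(*p),z,s)).round(4).tolist() for p in [(180,334),(412,334),(188,515),(407,515)]])
print("plate",[invS(st,onz("wrist",Z(*p),.012,s)).round(4).tolist() for p in [(106,20),(690,32)]])
R=toolR(s)
for y in (-.0045,):
  t=S(st,(0,y,.2)); print("squeeze target",t,R.T@(t-s["eef_pos"]))
```

```text
0.06 [[-0.081, -0.0394], [-0.0814, 0.0382], [-0.0002, -0.0387], [-0.0006, 0.0393]]
0.064 [[-0.0821, -0.039], [-0.0825, 0.0378], [-0.0021, -0.0383], [-0.0025, 0.0389]]
0.068 [[-0.0832, -0.0386], [-0.0836, 0.0374], [-0.004, -0.0379], [-0.0044, 0.0385]]
plate [[-0.2089, -0.0691], [-0.2083, 0.143]]
squeeze target [ 0.67940295 -0.04857181  0.2       ] [ 0.06041652 -0.00551297  0.11120578]
```

>>> {"op": "jog_arm", "data": {"series": "0.005 -0.001 0.03 0; 0.02 -0.003 0.065 0; 0.04 -0.005 0.095 0; 0.06 -0.0055 0.111 0; 0.07 -0.0055 0.111 0.2; 0.07 -0.0055 0.111 0.2; 0.07 -0.0055 0.111 0.2", "gripper": 0.093}}

```text
time_s: 23.18
eef_pos: [0.679, -0.049, 0.1931]
eef_rot: [0.706, -0.04, 0.706, 0.039]
ft_force: [0.6, -0.6, 0.2]
finger_gap: 1.001
```

Run:
```python
from h import *
import pickle
s=read_state(); im=imaging.snapshot("wrist"); cv2.imwrite("pics/w12.png",im); pickle.dump(s,open("s12.pkl","wb"))
R=toolR(s);st=(.6789,-.0441,.112); print(s["time_s"],s["eef_pos"],invS(st,s["eef_pos"]),np.degrees(np.arctan2(R[1,1],R[0,1])),s["ft_force"],s["finger_gap"])
for y in (-.022,.021): print(proj("wrist",S(st,(0,y,.168)),s))
t=S(st,(0,-.0045,.137)); print(R.T@(t-s["eef_pos"]))
```

```text
23.175 [ 0.67896565 -0.04901569  0.19312577] [-0.00048417 -0.00489223] 96.42733755098826 [ 0.56215945 -0.61510343  0.24726685] 1.0005429806041228
[292.37291931 214.48390629]
[348.47423252 214.51309115]
[0.05612607 0.00041964 0.00042192]
```

View pics/w12.png

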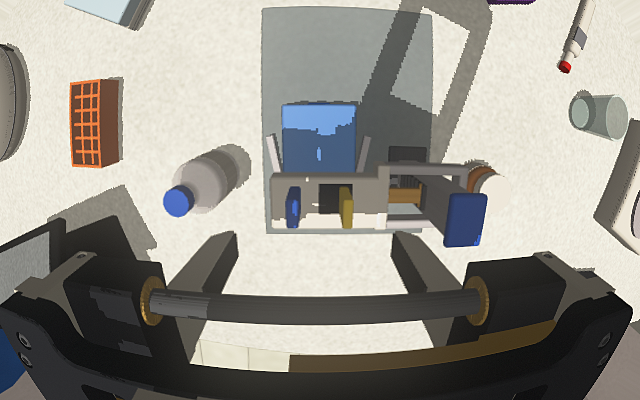

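>>> {"op": "jog_arm", "data": {"series": "0.015 0.0004 0 0; 0.03 0.0004 0 0; 0.045 0.0004 0 0; 0.056 0.0004 0 0; 0.056 0.0004 0 0; 0.056 0.0004 0 0"}}

```text
time_s: 23.98
eef_pos: [0.6796, -0.0485, 0.1363]
eef_rot: [0.706, -0.04, 0.706, 0.04]
ft_force: [0.6, -0.0, 0.3]
finger_gap: 1.006
```

Run:
```python
from h import *
s=read_state(); im=imaging.snapshot("wrist"); cv2.imwrite("pics/w13.png",im)
st=(.6789,-.0441,.112); print(s["time_s"],s["eef_pos"],invS(st,s["eef_pos"]),s["ft_force"])
```

```text
23.975 [ 0.67958937 -0.04850127  0.13627604] [ 0.00019314 -0.00445075] [ 0.62646732 -0.01788566  0.26968204]
```

View pics/w13.png

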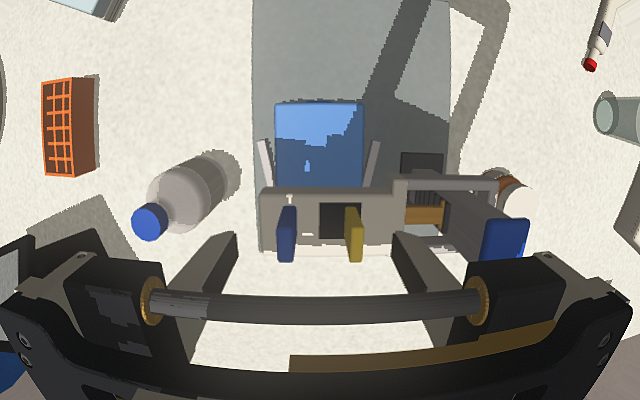

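>>> {"op": "jog_arm", "data": {"series": "0 0.001 0 0; 0 0.001 0 0; 0 0.001 0 0; 0 0.001 0 0; 0 0.001 0 0; 0 0.001 0 0; 0 0.001 0 0; 0 0.001 0 0", "gripper": 0.0}}

```text
time_s: 25.02
eef_pos: [0.6792, -0.0475, 0.1361]
eef_rot: [0.706, -0.04, 0.706, 0.04]
ft_force: [-0.5, -0.1, -0.0]
finger_gap: 0.187
```

Run:
```python
from h import *
s=read_state(); im=imaging.snapshot("wrist"); cv2.imwrite("pics/w14.png",im)
im=imaging.snapshot("side"); cv2.imwrite("pics/side14.png",cv2.resize(im[120:280,270:430],None,fx=3.7,fy=3.7,interpolation=cv2.INTER_CUBIC))
st=(.6789,-.0441,.112); print(s["time_s"],s["eef_pos"],invS(st,s["eef_pos"]),s["ft_force"],s["finger_gap"]*93)
```

```text
25.025 [ 0.67921549 -0.04751819  0.13613462] [-6.85278727e-05 -3.43203800e-03] [-0.50683411 -0.14163207 -0.01196482] 17.42820762727044
```

View pics/w14.png

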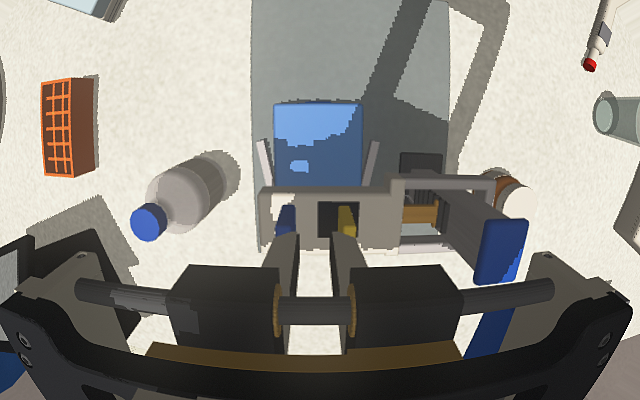

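View pics/side14.png

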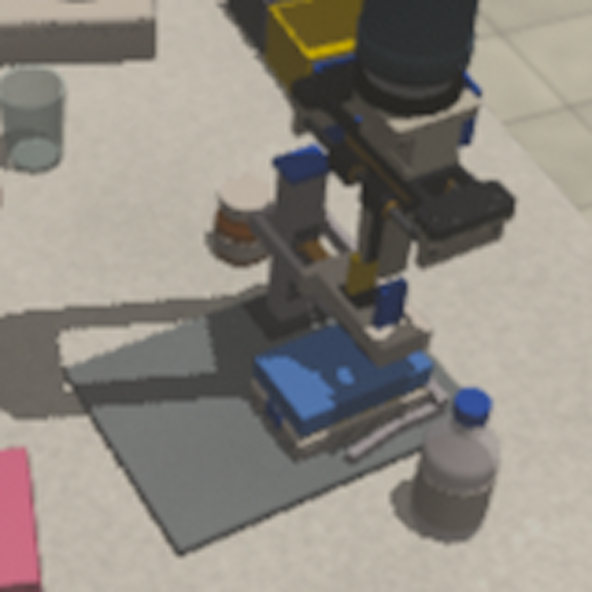

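Run:
```python
from h import *
im=cv2.imread("pics/w14.png"); b=cv2.imread("pics/w13.png")
cv2.imwrite("pics/w14z.png",np.hstack([cv2.resize(x[170:290,250:370],None,fx=3.3,fy=4.4,interpolation=cv2.INTER_CUBIC) for x in (b,im)]))
s=read_state(); st=(.6789,-.0441,.112)
for h in (.060,.064,.068,.082,.094): print(h,"fin top ctr",proj("wrist",S(st,(0,-.022,h+.074)),s),"near edge blk",proj("wrist",S(st,(-.02,-.045,h+.032)),s),proj("wrist",S(st,(-.02,.06,h+.032)),s),"side fin top",proj("side",S(st,(0,-.022,h+.074))))
```

```text
0.06 fin top ctr [287.98629331 225.18787137] near edge blk [263.46571499 182.69857153] [391.9746371  183.03277718] side fin top [374.51750802 203.87450473]
0.064 fin top ctr [287.51550833 227.35942312] near edge blk [262.67417535 183.90849518] [393.1432009  184.23561431] side fin top [374.67728751 202.90929948]
0.068 fin top ctr [287.02876001 229.6079423 ] near edge blk [261.85854022 185.15663722] [394.34598133 185.47557847] side fin top [374.83786749 201.93925865]
0.082 fin top ctr [285.18793584 238.14252882] near edge blk [258.79794277 189.85279078] [398.84675182 190.13275307] side fin top [375.40628878 198.5055063 ]
0.094 fin top ctr [283.41825061 246.39413846] near edge blk [255.88890006 194.33499991] [403.10569187 194.56500376] side fin top [375.9015713  195.51357487]
```

View pics/w14z.png

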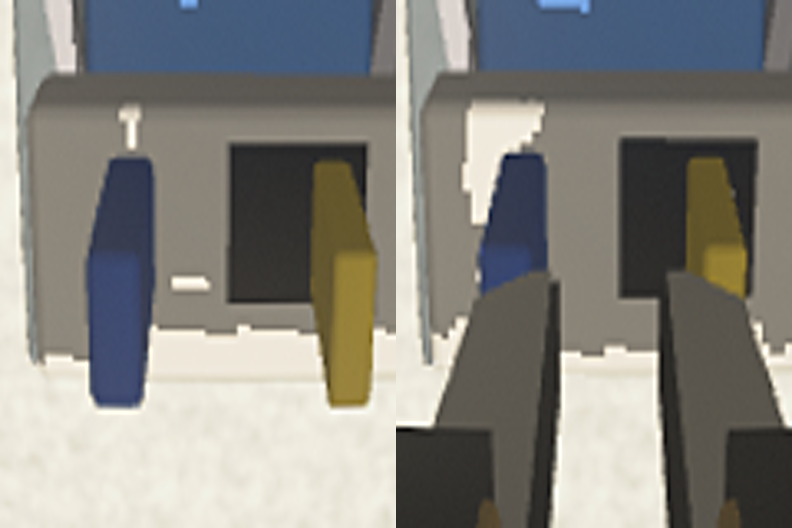

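Run:
```python
from h import *
s=read_state(); im=imaging.snapshot("side"); w=imaging.snapshot("wrist"); cv2.imwrite("pics/w15.png",w)
cv2.imwrite("pics/side15.png",cv2.resize(im[150:240,335:405],None,fx=8,fy=6.6,interpolation=cv2.INTER_CUBIC))
cv2.imwrite("pics/w15z.png",cv2.resize(w[170:290,250:410],None,fx=4.9,fy=4.9,interpolation=cv2.INTER_CUBIC))
st=(.6789,-.0441,.112)
e=s["eef_pos"];R=toolR(s); print(s["finger_gap"]*93,e,s["ft_force"])
g=.0085
for sg in (-1,1):
  for dz in (-.0075,.0075):
    P=e+R@np.array([0,sg*g,dz]); print(sg,dz,"side",((proj("side",P)-[335,150]+.5)*[8,6.6]).round(0),"wrist",((proj("wrist",P,s)-[250,170]+.5)*4.9).round(0))
for h in (.064,.082,.088,.094):
  for x in (-.012,.012): print(h,x,"side",((proj("side",S(st,(x,-.027,h+.074)))-[335,150]+.5)*[8,6.6]).round(0),"wrist",((proj("wrist",S(st,(x,-.027,h+.074)),s)-[250,170]+.5)*4.9).round(0))
```

```text
9.510340730289373 [ 0.67919642 -0.04749836  0.13610243] [ 0.20689743 -0.32003476  0.00436396]
-1 -0.0075 side [288. 347.] wrist [258. 228.]
-1 0.0075 side [322. 336.] wrist [260. 327.]
1 -0.0075 side [262. 323.] wrist [381. 228.]
1 0.0075 side [296. 312.] wrist [379. 327.]
0.064 -0.012 side [302. 369.] wrist [148. 202.]
0.064 0.012 side [357. 351.] wrist [154. 361.]
0.082 -0.012 side [307. 340.] wrist [132. 249.]
0.082 0.012 side [363. 322.] wrist [140. 419.]
0.088 -0.012 side [309. 330.] wrist [127. 266.]
0.088 0.012 side [365. 312.] wrist [135. 440.]
0.094 -0.012 side [311. 320.] wrist [121. 285.]
0.094 0.012 side [367. 302.] wrist [130. 462.]
```

View pics/side15.png

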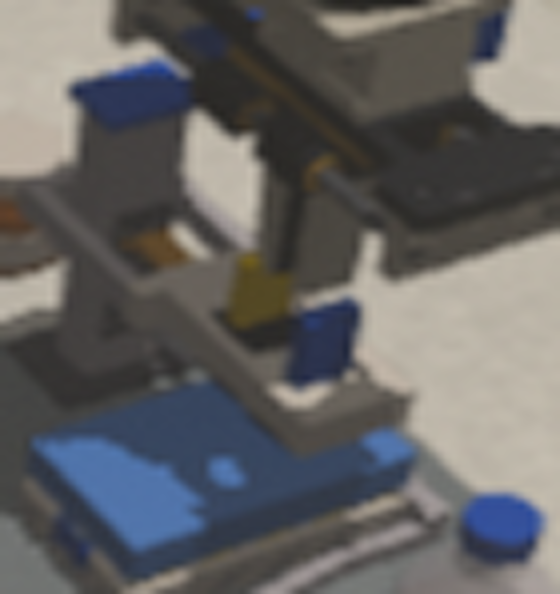

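View pics/w15z.png

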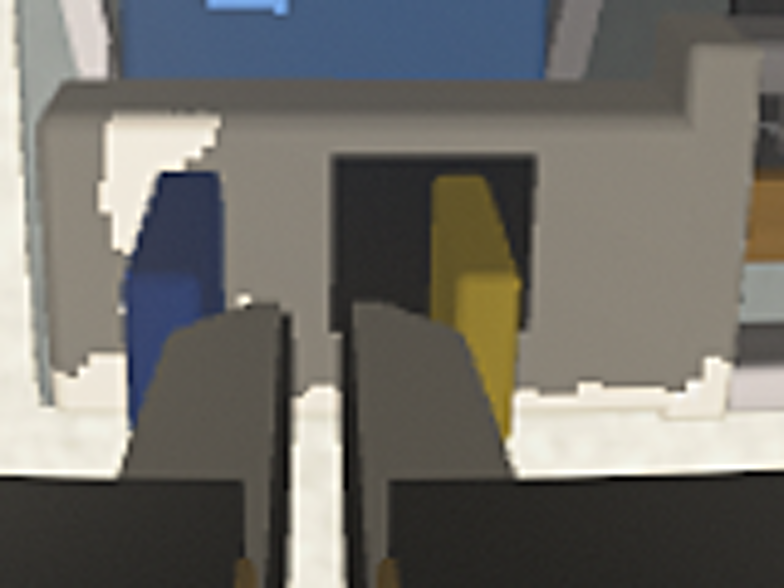

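Run:
```python
from h import *
c=imaging.calibration("wrist"); M=c["mount"]; f=200/np.tan(np.radians(c["fov_y"])/2)
def tr(uv):
    u=np.array(uv)-[c["cx"],c["cy"]];r=np.hypot(*u);th=r/f
    return M[:3,3],M[:3,:3]@np.array([*(u/r*np.sin(th)),np.cos(th)])
b=cv2.imread("pics/w13.png"); cv2.imwrite("pics/w13f.png",cv2.resize(b[215:335,130:270],None,fx=5.5,fy=4.9,interpolation=cv2.INTER_CUBIC))
for uv in [(237,232),(393,232)]:
    o,d=tr(uv); y=.0465*np.sign(uv[0]-314); k=(y-o[1])/d[1]; print(uv,o+d*k)
s={"eef_pos":np.zeros(3),"eef_rot":[1,0,0,0]}
for X in (0,-.01,-.02,-.03):
    for z in (-.0075,.0075): print(X,z,proj("wrist",[X,-.0465,z],s).round(1),proj("wrist",[X,-.064,z],s).round(1))
```

```text
(237, 232) [-0.03057084 -0.0465     -0.00824309]
(393, 232) [-0.03167394  0.0465     -0.00879746]
0 -0.0075 [247.3 215.7] [223.2 215.4]
0 0.0075 [248.9 235.6] [225.3 235.1]
-0.01 -0.0075 [244.3 220.9] [219.2 220.5]
-0.01 0.0075 [246.  241.5] [221.5 240.9]
-0.02 -0.0075 [241.  226.6] [214.8 226.1]
-0.02 0.0075 [242.9 248. ] [217.4 247.1]
-0.03 -0.0075 [237.3 232.8] [210.1 232.1]
-0.03 0.0075 [239.6 255. ] [213. 254.]
```

View pics/w13f.png

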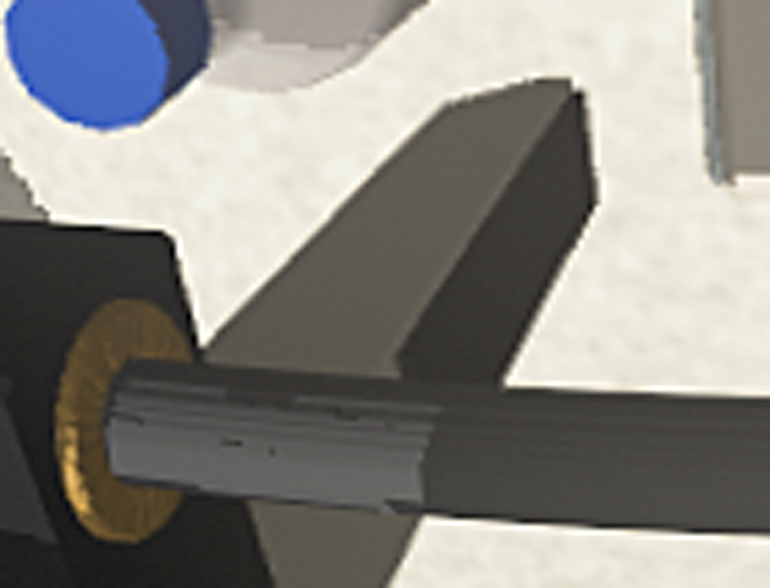

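>>> {"op": "jog_arm", "data": {"series": "-0.005 0 0 0; -0.012 0 0 0; -0.02 0 0 0; -0.02 0 0 0"}}

```text
time_s: 25.72
eef_pos: [0.6799, -0.0476, 0.1573]
eef_rot: [0.707, -0.04, 0.705, 0.039]
ft_force: [0.4, 0.4, -0.2]
finger_gap: 0.004
```

>>> {"op": "jog_arm", "data": {"series": "0 0 0 0; 0 0 0 0; 0 0 0 0; 0 0 0 0; 0 0 0 0; 0 0 0 0; 0 0 0 0; 0 0 0 0", "gripper": 0.093}}

```text
time_s: 26.72
eef_pos: [0.6791, -0.0474, 0.1559]
eef_rot: [0.706, -0.04, 0.706, 0.04]
ft_force: [-0.5, 0.4, -0.3]
finger_gap: 0.82
```

Run:
```python
from h import *
s=read_state(); im=imaging.snapshot("wrist"); cv2.imwrite("pics/w16.png",im)
R=toolR(s);st=(.6789,-.0441,.112); print(s["time_s"],s["eef_pos"],invS(st,s["eef_pos"]),s["ft_force"],s["finger_gap"]*93)
cv2.imwrite("pics/w16z.png",cv2.resize(im[150:270,250:410],None,fx=4.9,fy=4.9,interpolation=cv2.INTER_CUBIC))
for h in (.082,.094):
  for y in (-.027,.025): print(h,y,[((proj("wrist",S(st,(x,y,h+.074)),s)-[250,150]+.5)*4.9).round(0).tolist() for x in (-.012,.012)])
t=S(st,(0,-.0045,.106)); print(R.T@(t-s["eef_pos"]))
```

```text
26.725 [ 0.67912456 -0.04740954  0.15594984] [-0.00014674 -0.0033139 ] [-0.48245123  0.4124173  -0.33220169] 76.3016993558609
0.082 -0.027 [[148.0, 296.0], [155.0, 454.0]]
0.082 0.025 [[524.0, 297.0], [516.0, 454.0]]
0.094 -0.027 [[139.0, 326.0], [146.0, 491.0]]
0.094 0.025 [[536.0, 326.0], [527.0, 491.0]]
[ 0.04994981 -0.00118727  0.00014666]
```

View pics/w16z.png

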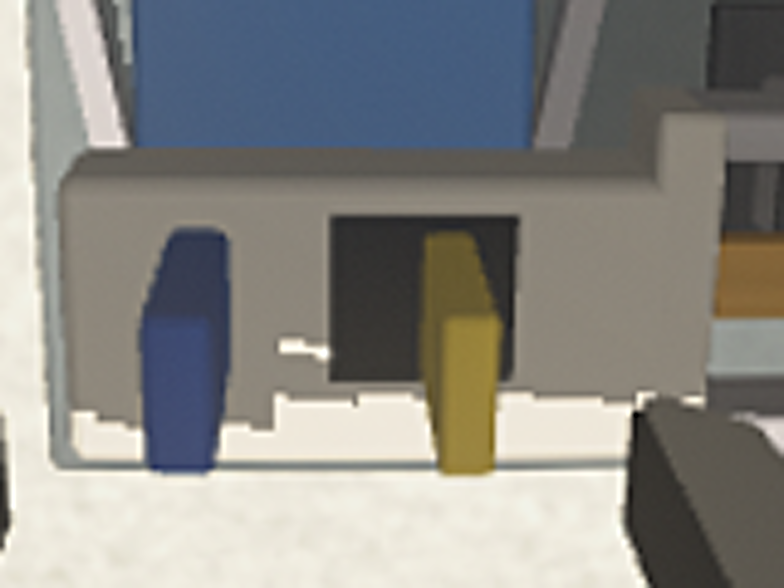

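Run:
```python
from h import *
s=read_state(); im=imaging.snapshot("side"); cv2.imwrite("pics/side16full.png",im)
n=cv2.resize(im[140:280,270:430],None,fx=4.2,fy=4.2,interpolation=cv2.INTER_CUBIC)
o=cv2.imread("pics/side9.png")
cv2.imwrite("pics/cmp16.png",np.hstack([cv2.resize(x[150:350,300:520],None,fx=1.8,fy=2.5,interpolation=cv2.INTER_CUBIC) for x in (o,n)]))
for nm,x in (("old",o),("new",n)):
    hsv=cv2.cvtColor(x,cv2.COLOR_BGR2HSV)
    m=cv2.inRange(hsv,(22,90,60),(35,255,255)); m[:,:370]=0; m[:150]=0; m[300:]=0; m[:,460:]=0
    ys,xs=np.nonzero(m); print(nm,"yellow",len(xs),xs.min(),xs.max(),ys.min(),ys.max(),xs.mean().round(1),ys.mean().round(1)) if len(xs) else None
    m=cv2.inRange(hsv,(105,120,40),(125,255,255)); m[:,:410]=0; m[:200]=0; m[290:]=0; m[:,475:]=0
    ys,xs=np.nonzero(m); print(nm,"blue",len(xs),xs.min(),xs.max(),ys.min(),ys.max(),xs.mean().round(1),ys.mean().round(1))
```

```text
old yellow 1431 390 428 189 243 409.1 216.0
old blue 341 431 460 230 278 446.4 240.3
new yellow 1379 392 428 197 250 410.5 223.3
new blue 78 435 454 237 245 444.3 241.1
```

View pics/cmp16.png

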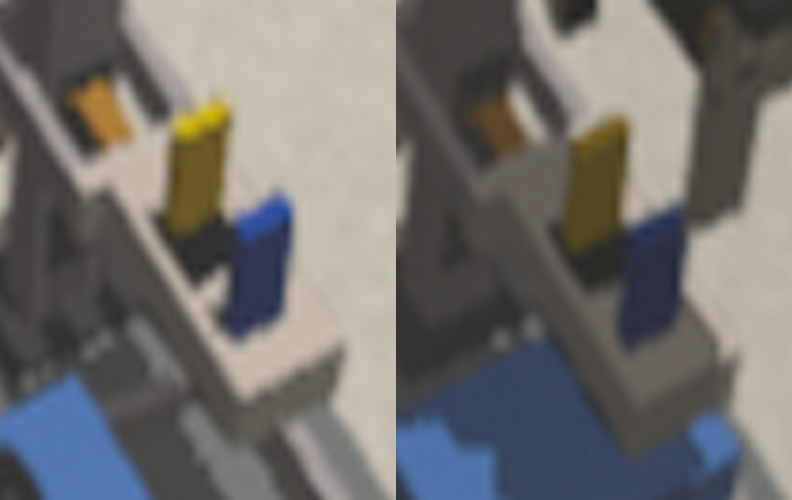

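>>> {"op": "jog_arm", "data": {"series": "0.01 -0.0005 0 0; 0.02 -0.0005 0 0; 0.03 -0.0005 0 0; 0.04 -0.0005 0 0; 0.048 -0.0005 0 0; 0.056 -0.0005 0 0; 0.056 -0.0005 0 0; 0.056 -0.0005 0 0", "gripper": 0.075}}

```text
time_s: 27.82
eef_pos: [0.6794, -0.048, 0.1003]
eef_rot: [0.706, -0.04, 0.706, 0.04]
ft_force: [0.3, -1.3, -0.5]
finger_gap: 0.812
```

Run:
```python
from h import *
s=read_state(); im=imaging.snapshot("wrist"); cv2.imwrite("pics/w17.png",im)
st=(.6789,-.0441,.112); print(s["time_s"],s["eef_pos"],invS(st,s["eef_pos"]),s["ft_force"],s["finger_gap"]*93)
im=imaging.snapshot("side");n=cv2.resize(im[120:280,270:430],None,fx=3.7,fy=3.7,interpolation=cv2.INTER_CUBIC)
cv2.imwrite("pics/side17.png",n)
```

```text
27.825 [ 0.67943378 -0.04798085  0.10028037] [ 9.66888044e-05 -3.91619588e-03] [ 0.26710432 -1.2760138  -0.49349723] 75.55143214607298
```

View pics/w17.png

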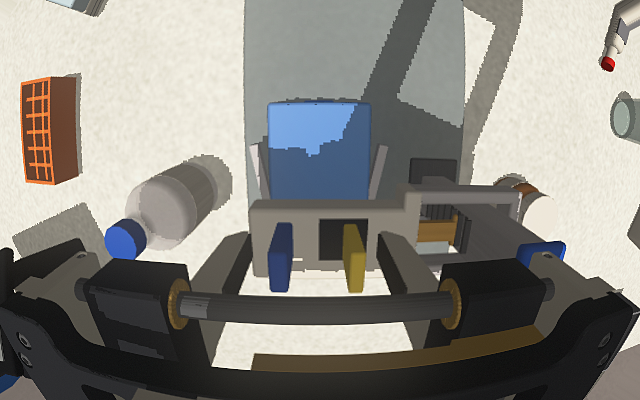

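View pics/side17.png

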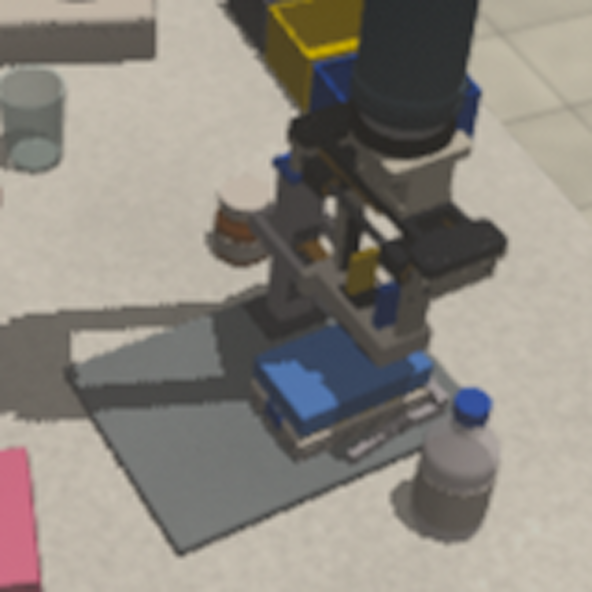

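>>> {"op": "jog_arm", "data": {"series": "0 0 0 0; 0 0 0 0; 0 0 0 0; 0 0 0 0; 0 0 0 0; 0 0 0 0", "gripper": 0.0}}

```text
time_s: 28.68
eef_pos: [0.6793, -0.049, 0.0994]
eef_rot: [0.706, -0.04, 0.706, 0.039]
ft_force: [1.5, -5.0, -4.2]
finger_gap: 0.477
```

Run:
```python
from h import *
s=read_state(); im=imaging.snapshot("wrist"); cv2.imwrite("pics/w18.png",im)
st=(.6789,-.0441,.112); print(s["time_s"],s["eef_pos"],invS(st,s["eef_pos"]),s["ft_force"],s["finger_gap"]*93)
im=imaging.snapshot("side");n=cv2.resize(im[150:240,325:415],None,fx=6.6,fy=6.6,interpolation=cv2.INTER_CUBIC)
cv2.imwrite("pics/side18.png",n)
```

```text
28.675 [ 0.67928715 -0.04900695  0.09936032] [-0.00016371 -0.00491948] [ 1.54067649 -5.00660862 -4.16575235] 44.329987119675195
```

View pics/w18.png

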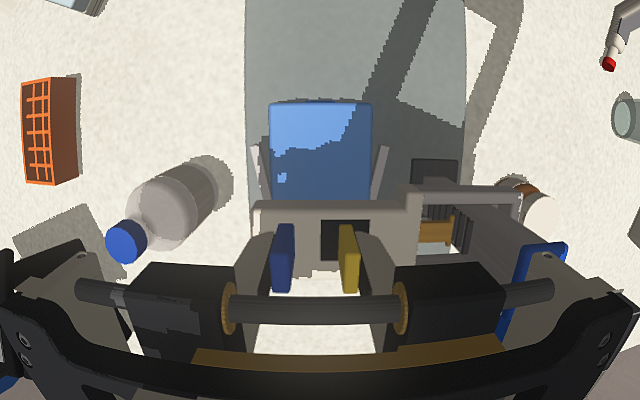

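View pics/side18.png

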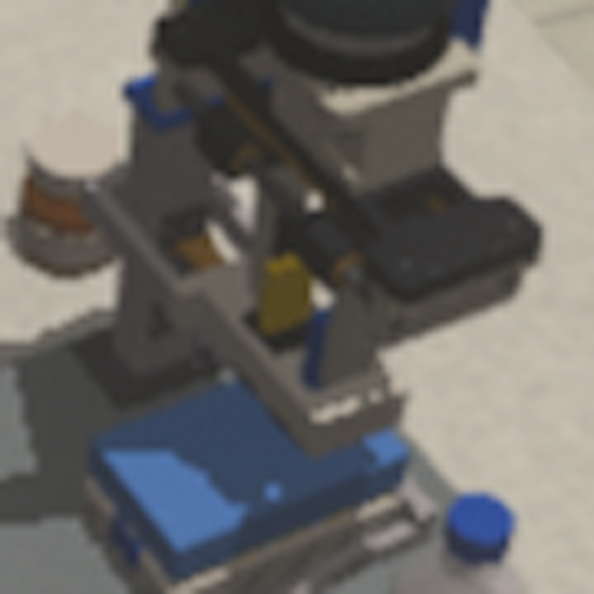

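>>> {"op": "jog_arm", "data": {"series": "0.002 0 0 0; 0.004 0 0 0; 0.006 0 0 0; 0.008 0 0 0; 0.01 0 0 0; 0.012 0 0 0; 0.014 0 0 0; 0.014 0 0 0"}}

```text
time_s: 29.78
eef_pos: [0.6793, -0.049, 0.0851]
eef_rot: [0.706, -0.04, 0.706, 0.039]
ft_force: [1.9, -4.8, -5.6]
finger_gap: 0.477
```

Run:
```python
from h import *
s=read_state(); im=imaging.snapshot("wrist"); cv2.imwrite("pics/w19.png",im)
st=(.6789,-.0441,.112); print(s["time_s"],s["eef_pos"],invS(st,s["eef_pos"]),s["ft_force"],s["finger_gap"]*93)
im=imaging.snapshot("side");n=cv2.resize(im[150:240,325:415],None,fx=6.6,fy=6.6,interpolation=cv2.INTER_CUBIC)
cv2.imwrite("pics/side19.png",n)
```

```text
29.775 [ 0.67926037 -0.04900793  0.08513364] [-0.00019043 -0.00491746] [ 1.94190519 -4.83406497 -5.57449104] 44.39848487842437
```

View pics/w19.png

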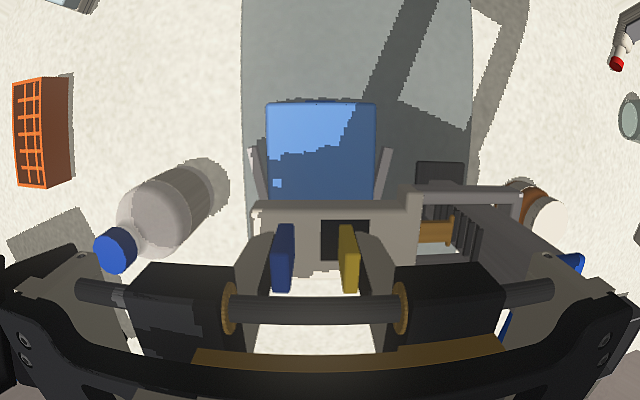

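View pics/side19.png

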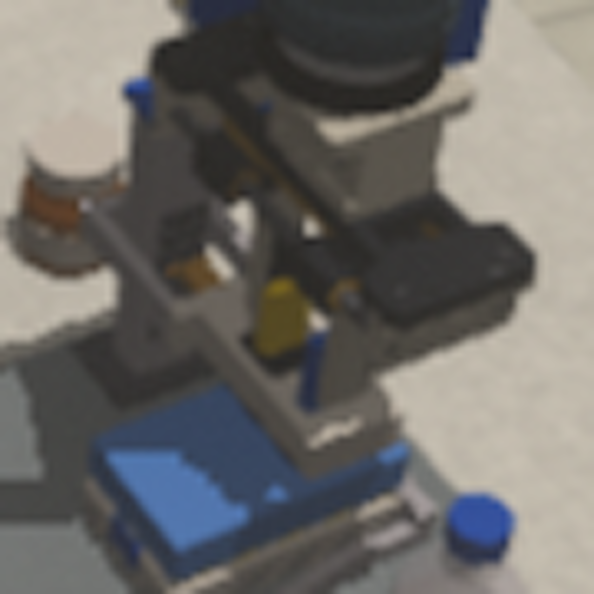

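>>> {"op": "jog_arm", "data": {"series": "0.001 0 0 0; 0.002 0 0 0; 0.003 0 0 0; 0.003 0 0 0"}}

```text
time_s: 30.38
eef_pos: [0.6793, -0.049, 0.0823]
eef_rot: [0.706, -0.04, 0.706, 0.039]
ft_force: [1.7, -4.8, -2.8]
finger_gap: 0.474
```

>>> {"op": "jog_arm", "data": {"series": "0.0005 0 0 0; 0.001 0 0 0; 0.001 0 0 0; 0.001 0 0 0"}}

```text
time_s: 30.88
eef_pos: [0.6793, -0.049, 0.0814]
eef_rot: [0.706, -0.04, 0.706, 0.039]
ft_force: [0.9, -5.7, -5.3]
finger_gap: 0.481
```

>>> {"op": "jog_arm", "data": {"series": "0.0005 0 0 0; 0.001 0 0 0; 0.0015 0 0 0; 0.002 0 0 0; 0.002 0 0 0"}}

```text
time_s: 31.5
eef_pos: [0.6793, -0.049, 0.0794]
eef_rot: [0.706, -0.04, 0.706, 0.039]
ft_force: [1.7, -6.1, -3.5]
finger_gap: 0.478
```

>>> {"op": "jog_arm", "data": {"series": "0.0005 0 0 0; 0.001 0 0 0; 0.0015 0 0 0; 0.0015 0 0 0; 0.0015 0 0 0"}}

```text
time_s: 32.12
eef_pos: [0.6793, -0.049, 0.0779]
eef_rot: [0.706, -0.04, 0.706, 0.039]
ft_force: [2.1, -5.5, -4.1]
finger_gap: 0.476
```

>>> {"op": "jog_arm", "data": {"series": "0.0005 0 0 0; 0.001 0 0 0; 0.001 0 0 0; 0.001 0 0 0"}}

```text
time_s: 32.62
eef_pos: [0.6793, -0.049, 0.0769]
eef_rot: [0.706, -0.04, 0.706, 0.039]
ft_force: [1.6, -6.1, -3.0]
finger_gap: 0.478
```

>>> {"op": "jog_arm", "data": {"series": "0.0005 0 0 0; 0.001 0 0 0; 0.001 0 0 0; 0.001 0 0 0"}}

```text
time_s: 33.12
eef_pos: [0.6793, -0.049, 0.0768]
eef_rot: [0.706, -0.04, 0.706, 0.039]
ft_force: [0.4, -6.0, -0.5]
finger_gap: 0.477
```

Run:
```python
from h import *
F=[]
for i in range(4):
    s=read_state(); F.append(s["ft_force"]); im=imaging.snapshot("side")
print(np.round(F,1).tolist(),s["time_s"],s["eef_pos"])
cv2.imwrite("pics/side20.png",cv2.resize(im[150:240,325:415],None,fx=6.6,fy=6.6,interpolation=cv2.INTER_CUBIC))
```

```text
[[0.4, -6.0, -0.5], [-0.2, -5.6, 0.6], [0.8, -5.8, 0.9], [0.2, -5.7, 0.2]] 33.275 [ 0.67932383 -0.04901463  0.07685502]
```

View pics/side20.png

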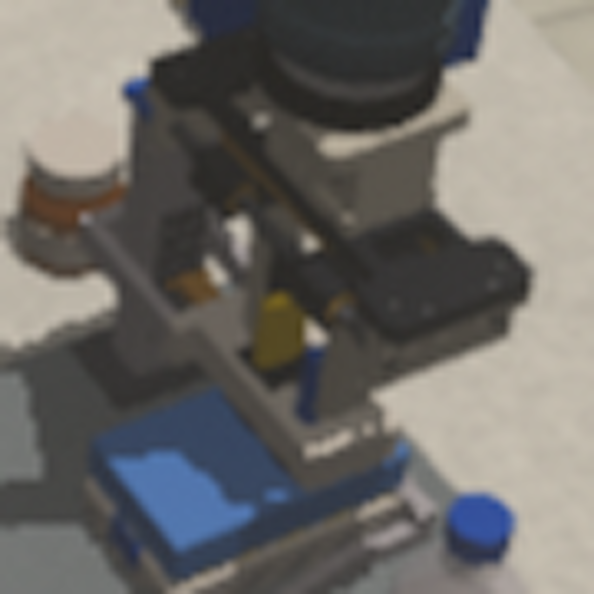

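>>> {"op": "jog_arm", "data": {"series": "0 -0.0006 0 0; 0 -0.0012 0 0; 0 -0.0012 0 0"}}

```text
time_s: 33.7
eef_pos: [0.6793, -0.049, 0.0769]
eef_rot: [0.706, -0.04, 0.706, 0.04]
ft_force: [-0.6, -2.3, 3.8]
finger_gap: 0.476
```

>>> {"op": "jog_arm", "data": {"series": "0 0 0 0; 0 0 0 0; 0 0 0 0; 0 0 0 0; 0 0 0 0", "gripper": 0.075}}

```text
time_s: 34.33
eef_pos: [0.6793, -0.0492, 0.0763]
eef_rot: [0.706, -0.04, 0.706, 0.04]
ft_force: [0.6, -0.3, 0.9]
finger_gap: 0.808
```

>>> {"op": "jog_arm", "data": {"series": "-0.01 0 0 0; -0.025 0 0 0; -0.05 0 0 0; -0.08 0 0 0; -0.12 0 -0.02 0; -0.16 0 -0.06 0; -0.18 0 -0.1 0; -0.18 0 -0.11 0"}}

```text
time_s: 35.33
eef_pos: [0.5697, -0.0619, 0.2605]
eef_rot: [0.708, -0.04, 0.704, 0.039]
ft_force: [0.8, -0.0, 0.4]
finger_gap: 0.807
```

Run:
```python
from h import *
import pickle
s=read_state(); im=imaging.snapshot("wrist"); cv2.imwrite("pics/w21.png",im); pickle.dump(s,open("s21.pkl","wb"))
sd=imaging.snapshot("side"); tp=imaging.snapshot("top"); cv2.imwrite("pics/top21.png",tp); cv2.imwrite("pics/side21f.png",sd)
st=(.6789,-.0441,.112); print(s["time_s"],s["eef_pos"],invS(st,s["eef_pos"]),s["ft_force"],s["finger_gap"]*93)
cv2.imwrite("pics/side21.png",cv2.resize(sd[150:240,325:415],None,fx=6.6,fy=6.6,interpolation=cv2.INTER_CUBIC))
cv2.imwrite("pics/w21z.png",cv2.resize(im[90:270,240:430],None,fx=4,fy=3.3,interpolation=cv2.INTER_CUBIC))
```

```text
35.325 [ 0.56972793 -0.06187823  0.26052749] [-0.11047506 -0.00546512] [ 0.79792005 -0.02364919  0.42818794] 75.05583451885991
```

View pics/side21.png

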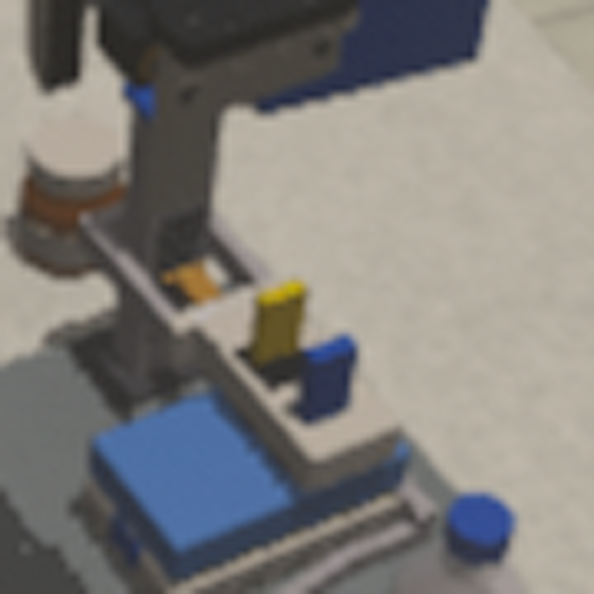

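View pics/w21z.png

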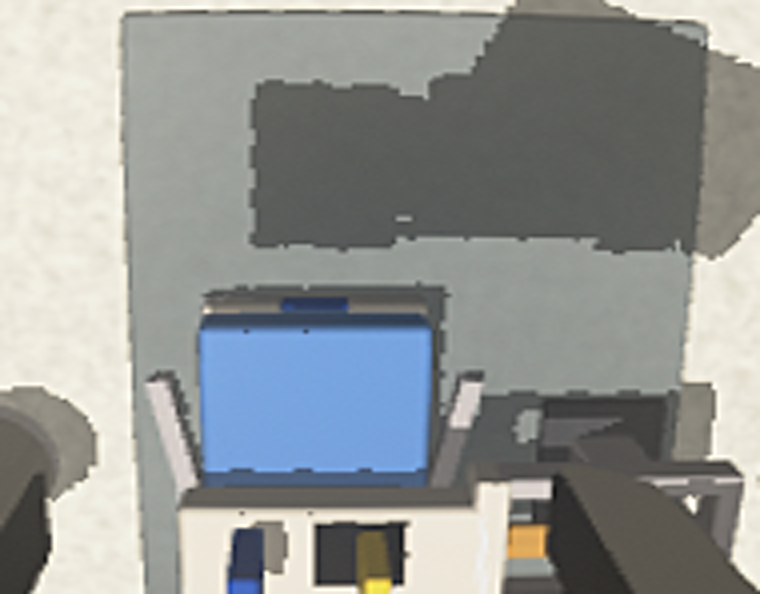

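View pics/top21.png

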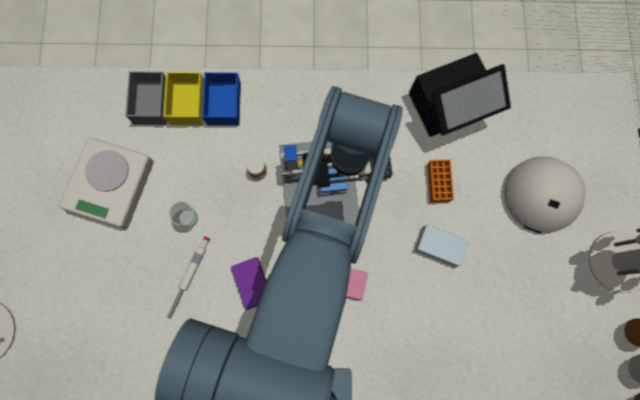

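Run:
```python
from h import *
import pickle
s=pickle.load(open("s21.pkl","rb")); st=(.6789,-.0441,.112)
Z=lambda u,v:(240+(u+.5)/4-.5,90+(v+.5)/3.3-.5)
for z in (.06,.064,.068): print(z,[invS(st,onz("wrist",Z(*p),z,s)).round(4).tolist() for p in [(200,328),(431,328)]])
print("plate",[invS(st,onz("wrist",Z(*p),.012,s)).round(4).tolist() for p in [(122,12),(707,25)]])
for h in (.058,.064,.070): print(h,"blk near edge x",[invS(st,onz("wrist",Z(*p),h+.032,s)).round(4).tolist() for p in [(180,508),(475,505)]])
f=lambda h:((proj("side",S(st,(0,-.022,h+.074)))-[325,150]+.5)*6.6).round(0)
print([ (h,f(h)) for h in (.058,.064,.068)])
a=cv2.imread("pics/side0.png");b=cv2.imread("pics/side21f.png")
d=cv2.absdiff(a,b).max(2)
for n,(x0,y0,x1,y1) in dict(buffer=(380,222,406,268),beaker=(265,135,292,168),pip=(198,163,272,180),purple=(215,185,268,224),pink=(247,238,285,290),spare=(318,308,360,373),rack=(380,295,438,338)).items(): print(n,(d[y0:y1,x0:x1]>40).mean().round(3))
```

```text
0.06 [[-0.0815, -0.0394], [-0.0817, 0.0378]]
0.064 [[-0.0826, -0.039], [-0.0828, 0.0373]]
0.068 [[-0.0837, -0.0387], [-0.0839, 0.0369]]
plate [[-0.2101, -0.0696], [-0.2088, 0.1428]]
0.058 blk near edge x [[-0.0155, -0.0453], [-0.0168, 0.0518]]
0.064 blk near edge x [[-0.0184, -0.0447], [-0.0196, 0.0509]]
0.07 blk near edge x [[-0.0212, -0.044], [-0.0225, 0.0499]]
[(0.058, array([330., 362.])), (0.064, array([331., 353.])), (0.068, array([332., 346.]))]
buffer 0.013
beaker 0.0
pip 0.0
purple 0.097
pink 0.012
spare 0.0
rack 0.0
```

Run:
```python
from h import *
print(read_state()["time_s"]); print(manip.hand_in())
```

```text
35.475
the job is handed in; nothing more can be done
None
```

The job is done and handed in at 35.5 s. The tip box is home under the head, and the head's pad is resting on its lid.

- **Raise:** I pinched the fin along the stand's x and lifted the head to the 94 mm tooth. On the way I overshot to about 101 mm, just under the top stop, then lowered it back onto the tooth. It stayed up when I let go, about 26 mm or more above the lid.
- **Push:** I pushed the box in with both fingertips. It stopped dead at the back stop with 8.7 N on the wrist.
- **Lower:** I squeezed the trigger fully (44 mm over both faces) and lowered the head 22–23 mm by hand. The vertical wrist force went from about -5 N to about 0 when the pad met the lid. There was a brief +3.8 N while I eased off sideways, then I let go.

**What went wrong:** My first squeeze missed because the real fingertips sit about 31 mm behind the reported TCP. The fingers brushed over the tops of the fin and trigger. This left the trigger about 4 mm in and the head about 4–5 mm lower, at roughly 89–90 mm, held only by the pawl. It did not fall further. I corrected for the offset and the second squeeze gripped properly.

**Last checks:**
- **Box:** the lid's near edge is level to 0.2 mm across its width. It measures x -82 to -84 mm against the nominal -85, which is within the calibration error.
- **Head:** it sits at about 66–67 mm, on the lid. The gripper is well clear and the wrist force is near zero.
- **Other things on the bench:** the side view shows the bottle, beaker, pipette, pink box, spare box and rack unchanged. The purple box's area differed by about 10%, which I took to be the arm's shadow and did not check further. I only judged the jar by eye.

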